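# Restock the drawing machine behind its keyhole cover

## Task

Restock the drawing machine: lift the aluminium cover off the two screws it hangs on by its keyholes and set it aside on the counter, pull the black tray out of the bay, and lay every blank plywood board that is on the counter flat in a recess of the tray, one to a recess. Slide the loaded tray back until it is fully home, then hang the cover again: keyholes over both screw heads and pulled down until it locks. Leave the card stack, the pen cup and the ink jar where they are.

Things in the scene. Friction and masses are not known exactly. Their poses are not given: they have to be found in the camera images.
- machine_front (a point): Drawing machine: fixed white housing 200 deep x 260 wide x 115 mm high on the counter, a pen arm on top (front 40 mm of the top clear; arm up to 260 mm above the counter). This point: counter level, middle of its front face, which looks towards the robot. Axes: x straight into the machine (normal to that face), y to the left seen from the robot, z up.
- bay_home (a point): Tray bay in the machine's front face: 146 mm wide, 40 mm high, mouth flared to 160 mm over the first 20 mm; its floor is the counter; a stop 130 mm inside. This point: middle line, 65 mm behind the front face, 5 mm above the counter: where the tray's centre is when fully home against the stop (tray front edge flush with the face). Axes as the machine's.
- screw_l (a point): Left (+y) shoulder screw on the machine's front face, 97 mm left of the middle, 78 mm above the counter. Steel shank, 5 mm diameter, stands 7 mm out of the face and carries a round head of 14 mm diameter, 4 mm thick. This point: on the axis, 3.5 mm out of the face (mid-shank). Axes as the machine's.
- screw_r (a point): Right (-y) shoulder screw, the mirror image of the left one.
- tray_center (a point): Stock tray: loose black carrier 130 (x) x 140 mm (y), 10 mm high, 0.25 to 0.42 kg; at first in the bay, empty; slides on the counter. 2 x 2 recesses of 59 (x) x 50 mm (y), floor 4 mm up, ribs 6 mm high round them; middle rib between left and right pair 32 mm wide, others 4 mm. This point: its middle, 5 mm above the underside. x points to the edge that enters the bay first, z up.
- tray_pull (a point): The tray's pull: upright blade standing out of its front (-x) edge, 12 mm thick (y), 60 mm long (65 to 125 mm from the tray's centre along -x), from 4 to 50 mm above the counter. This point: mid-thickness, 44 mm in front of the tray's front edge, 28 mm above the counter. Axes as the tray's.
- cover_grip (a point): Black blade grip on the roof of the aluminium bay cover: 12 mm thick (y), 44 mm long (x), 40 mm high (90 to 130 mm above the cover's underside). This point: its centre, 110 mm above the underside. Axes as the cover's. Taken off, the cover can stand on the free counter beside the bay, left or right, 0.57 m ahead of the robot and 0.36 m to the side.
- cover: Bay cover: loose aluminium hood, 0.27 to 0.45 kg, at first hanging on the screws; open at the back (+x) and below. Box 153 wide (y) x 70 deep (x) x 90 mm high, walls 3 mm; at its back a 4 mm thick flange each side (75 to 119 mm from the middle), each with a keyhole. Origin: middle of its underside; back faces of the flanges 35 mm along +x, the side that goes against the machine; z up.
- slot_l (a point): Left (+y) keyhole of the cover. This point: mid-thickness of the flange (33, 97, 68 mm from the cover's origin), where the screw's shank lies when pulled fully down: the closed upper end of a slot 9 mm wide. The slot opens below into a round hole 20 mm across, centre 21 mm below this point. Hung, the cover's underside is 10 mm above the counter. Axes as the cover's.
- slot_r (a point): Right (-y) keyhole, the mirror image of the left one.
- recess0 (a point): Where the centre of a board lies when it sits in recess 0 of the tray (front pair, right (-y)): middle of the recess, 13 mm above the tray's underside; -31.5 mm along the tray's x and -41 mm along its y from the centre. Axes as the tray's.
- recess1 (a point): Where the centre of a board lies when it sits in recess 1 of the tray (front pair, left (+y)): middle of the recess, 13 mm above the tray's underside; -31.5 mm along the tray's x and +41 mm along its y from the centre. Axes as the tray's.
- recess2 (a point): Where the centre of a board lies when it sits in recess 2 of the tray (rear pair, right (-y)): middle of the recess, 13 mm above the tray's underside; +31.5 mm along the tray's x and -41 mm along its y from the centre. Axes as the tray's.
- recess3 (a point): Where the centre of a board lies when it sits in recess 3 of the tray (rear pair, left (+y)): middle of the recess, 13 mm above the tray's underside; +31.5 mm along the tray's x and +41 mm along its y from the centre. Axes as the tray's.
- board0_center (a point): Blank drawing board 0: a loose plain plywood block 55 (x) x 45 (y) x 18 mm (z), 35 g, lying flat; may be absent. This point is its centre. It fits a recess with its 55 mm side along the tray's x, either way round, and then stands 12 mm proud of the ribs.
- board1_center (a point): Blank drawing board 1: a loose plain plywood block 55 (x) x 45 (y) x 18 mm (z), 35 g, lying flat; may be absent. This point is its centre. It fits a recess with its 55 mm side along the tray's x, either way round, and then stands 12 mm proud of the ribs.
- board2_center (a point): Blank drawing board 2: a loose plain plywood block 55 (x) x 45 (y) x 18 mm (z), 35 g, lying flat; may be absent. This point is its centre. It fits a recess with its 55 mm side along the tray's x, either way round, and then stands 12 mm proud of the ribs.
- board3_center (a point): Blank drawing board 3: a loose plain plywood block 55 (x) x 45 (y) x 18 mm (z), 35 g, lying flat; may be absent. This point is its centre. It fits a recess with its 55 mm side along the tray's x, either way round, and then stands 12 mm proud of the ribs.
- tray: The tray as a body; origin in the middle of its underside, axes as its centre's.
- card_stack: A stack of picture cards 105 x 150 x 48 mm, 0.6 kg; origin in the middle of its underside. A bystander, not to be disturbed.
- pen_cup: A grey cup of 72 mm diameter, 90 mm high, with pens standing in it up to 140 mm; origin in the middle of its underside. A bystander, not to be disturbed.
- ink_bottle: An amber ink jar of 48 mm diameter, 85 mm high, black cap; origin in the middle of its underside. A bystander, not to be disturbed.
Things that resemble listed ones, but are neither listed nor needed, are in the scene too. Leave any red look-alike of the part that bears board1_center alone.

How it is judged (in metres and radians):
On the way, in this order (a step that is already met when the one before it is completed fails the run):
1. the cover is off its screws (distance between slot_l and screw_l above 0.04 m and distance between slot_r and screw_r above 0.04 m), for 0.2 s.
2. the tray is pulled out by more than 6 cm (horizontal distance between tray_center and bay_home above 0.06 m), for 0.2 s.
3. every board that is present lies in a recess of the pulled-out tray ((distance between board0_center and recess0 below 0.006 m or distance between board0_center and recess1 below 0.006 m or distance between board0_center and recess2 below 0.006 m or distance between board0_center and recess3 below 0.006 m) and angle between each of board0_center, board1_center, board2_center, board3_center's own z axis and vertical below 0.08 rad and (distance between board1_center and recess0 below 0.006 m or distance between board1_center and recess1 below 0.006 m or distance between board1_center and recess2 below 0.006 m or distance between board1_center and recess3 below 0.006 m) and (distance between board2_center and recess0 below 0.006 m or distance between board2_center and recess1 below 0.006 m or distance between board2_center and recess2 below 0.006 m or distance between board2_center and recess3 below 0.006 m) and (distance between board3_center and recess0 below 0.006 m or distance between board3_center and recess1 below 0.006 m or distance between board3_center and recess2 below 0.006 m or distance between board3_center and recess3 below 0.006 m) and horizontal distance between tray_center and bay_home above 0.06 m), for 0.2 s.
4. the tray is fully home in the bay again (horizontal distance between tray_center and bay_home below 0.006 m and angle between the x axis of tray_center and the x axis of bay_home, either way round below 0.06 rad), for 0.2 s.
5. the cover hangs with both keyholes pulled down over the screws (distance between slot_l and screw_l below 0.006 m and distance between slot_r and screw_r below 0.006 m), for 0.2 s.
At the end, for the whole second after the job is handed in: Every board present lies flat in a recess (centre within 6 mm of the recess point, tilt under 0.08 rad); the tray's centre is within 6 mm of its home in the bay and square to it (0.06 rad); both keyhole slot ends are within 6 mm of the screw points; tray and cover are at rest (all of step 4 and all of step 5 and (distance between board0_center and recess0 below 0.006 m or distance between board0_center and recess1 below 0.006 m or distance between board0_center and recess2 below 0.006 m or distance between board0_center and recess3 below 0.006 m) and angle between each of board0_center, board1_center, board2_center, board3_center's own z axis and vertical below 0.08 rad and (distance between board1_center and recess0 below 0.006 m or distance between board1_center and recess1 below 0.006 m or distance between board1_center and recess2 below 0.006 m or distance between board1_center and recess3 below 0.006 m) and (distance between board2_center and recess0 below 0.006 m or distance between board2_center and recess1 below 0.006 m or distance between board2_center and recess2 below 0.006 m or distance between board2_center and recess3 below 0.006 m) and (distance between board3_center and recess0 below 0.006 m or distance between board3_center and recess1 below 0.006 m or distance between board3_center and recess2 below 0.006 m or distance between board3_center and recess3 below 0.006 m) and linear speed of each of cover, tray below 0.02 m/s); the robot touches nothing.
It fails at once if the card stack, pen cup or ink jar is moved more than 3 cm or tipped (distance of any of card_stack, pen_cup, ink_bottle from where it was at the start of the episode above 0.03 m or angle between any of card_stack, pen_cup, ink_bottle's own z axis and vertical above 0.3 rad).
Of board0, board1, board2, board3 only 2 to 4 are there at a start; the rules pass over those that are not, and their reading is None.
At some moment in a run one of board0, board1, board2, board3 may be knocked a few centimetres aside while the robot is not near it.
Once in a run the grip may slacken for a moment while it holds something.
It also fails if it takes over 210 s, if anything falls off the work surface, if the arm or the gripper's body presses on something with over 40 N, if the wrist force passes 120 N, or if a joint passes its speed limit or range.

## Robot

A 6-joint arm with a two-finger parallel gripper is mounted at the origin on the work surface. World frame = base frame: x ahead of the robot, y to its left, z up, the work surface at z = 0. Lengths are in mm, angles in rad, forces in N, time in s.
With the tool pointing down it reaches from about 275 to 1000 mm from the base axis. Payload 8.4 kg.
Tool frame: the origin (TCP) lies at the centre of the arm's flange, where the gripper is bolted on; the fingertips stand 173 mm ahead of it and the grasp point (between the pads) lies 155 mm ahead of it; z points along the fingers, y is the direction in which the jaws open and shut (so a half turn about z gives the same grasp; the last joint's range is limited). The gripper opens to 85 mm and grips with 20 to 120 N. Pads are 22 mm wide; open, the fingers measure 114 mm over their backs; the gripper's body (76 mm by 85 mm) begins 54 mm behind the grasp point. The pads swing forward as they close: fully open they stand 13 mm farther back than shut.
Start: joints at [1.184, 0.353, 1.633, -0, 1.155, -0.002], TCP at [234.608, 579.3, 404.681] pointing down, gripper open.
Joint ranges: [-2.63, 2.63], [-0.92, 2.1], [0.06, 2.66], [-1.3, 4.44], [0, 2.69], [-3.02, 3.02]. Speed limits (rad/s): [2.22, 2.22, 2.79, 3.14, 3.14, 3.14].

## Interface

Orientations are given as [roll, pitch, yaw] about the fixed x, y, z axes, in that order (R = Rz(yaw) Ry(pitch) Rx(roll)).
In Python, from rig import sense, grab_frame, camera_model, sign_off gives the robot as it stands. The module is installed in compiled form; this text tells all that it offers.
- The arm moves only by the tool step_arm, never from a script. Its argument "commands" is a list of rows, each a list of 3 entries, a list of its own where there are three numbers: the shift along the tool's x, y, z in mm, then the turn about the tool's z in rad, then the opening, from 0 (shut) to 1 (fully open). A call has 1 to 20 rows; each row shifts and turns the pose as measured when the row begins, along the tool's axes as they then stand; what a row does not reach is not made up. A row lasts 1/8 s, in which the tool goes at most 62.5 mm and 10.7 degrees, less where a joint would pass 70% of its speed; a pose out of reach is approached as far as the arm can. A call with a gripper value outside its range is refused whole. The fingers move at their own pace and stop on an object; "force" is the grip in N (left out, the last holds). Time passes only in rows, so rows that do not move let the fingers close. It gives the time, the measured TCP pose, the force and the opening at its end, in the units of the state.
- sense(): the state, without advancing time (a new reading comes with each control period).
- grab_frame(name): name is "scene" or "top" or "wrist"; returns the picture (400x640x3 uint8, blue, green, red); there is no depth.
- camera_model(name): a dict with "fx", "fy", "cx", "cy" (pixels), "R" (3x3) and "t" (3): a world point X has camera coordinates R X + t. Camera axes: x right, y down, z forward; pixel columns grow to the right and rows downward; lengths in mm; the calibration is good to about 2 mm. The wrist camera is an equidistant fisheye: a pixel r from the principal point sees the ray r / f radians off the axis. A picture is of the moment at which its call begins: read the wrist's pose just before it. camera_model takes no time and is no camera call; for the wrist camera it gives the pose at the moment of the call.
- sign_off(): hands the job in, once; it reports no verdict.
The state is a dict: "clock": time; "qpos": joint angles; "qvel": joint speeds; "joint_efforts": joint torques, N m; "eef_pos": TCP position; "tcp_rot": TCP orientation; "contact_force": force on the tool from outside, world axes, zero at the start; "wrist_torque": the same for the moment, N m; "opening": opening from 0.0 (shut) to 1.0 (fully open).
Only numpy, scipy, OpenCV 4.12 (cv2) and the standard library are available. Lean on these libraries where they do the work, as an engineer would, in place of code of your own. Each camera call takes 0.05 s, during which the arm holds its last target. There are 200 camera calls.

## Working session

There is one attempt and no reset: what is moved stays moved. The work goes in short steps, Python scripts to look and compute and a tool call to move; the robot and the scene stay as the last step left them, time stands still between calls to the robot, and variables do not carry over. Pictures are saved under pics/ and viewed, about 12 in all and at most 16, crops included, and the job is handed in when it is done.

Besides the shell and the picture viewer there is one more tool, called after "Call:" as name([rows], argument=value, ...), one row to a line, values as JSON. step_arm: Moves the arm, as the interface text tells. Its arguments: {"type":"object","properties":{"commands":{"type":"array","items":{"type":"array"}},"force":{"type":"number"}},"required":["commands"]}

```bash
mkdir -p pics
python3 - <<'E'
from rig import *
import cv2
for n in ("scene","top"):
    cv2.imwrite(f"pics/{n}0.png",grab_frame(n)); m=camera_model(n); print(n,m)
s=sense(); print(s)
E
```

```text
scene {'fx': 377.54995399860627, 'fy': 377.54995399860627, 'cx': 314.2281817563117, 'cy': 201.02125546491393, 'R': array([[ 0.88306036,  0.46923745,  0.00453995],
       [ 0.36238951, -0.67577241, -0.64187654],
       [-0.29812454,  0.56846096, -0.76679456]]), 't': array([-455.06296004, -206.8351423 , 1348.59469553])}
top {'fx': 481.2646832189759, 'fy': 481.2646832189759, 'cx': 327.94143368931066, 'cy': 193.14800685656755, 'R': array([[ 0.01645912, -0.99985097, -0.00520856],
       [-0.98508336, -0.01532317, -0.17139418],
       [ 0.17128882,  0.00795186, -0.98518877]]), 't': array([ -94.44820411,  588.62900845, 1404.64384456])}
{'clock': 0.1, 'qpos': array([ 1.18361195e+00,  3.53609612e-01,  1.63403576e+00,  5.52959773e-06,
        1.15523643e+00, -2.42063799e-03]), 'qvel': array([ 1.62622959e-03, -6.32184650e-04, -1.03584003e-03,  8.86328584e-04,
       -2.41669134e-05, -4.78852697e-04]), 'joint_efforts': array([ 1.61135518e-03, -6.06353974e+01, -3.42821646e+01, -2.68783941e-05,
        3.92328817e-03, -2.20395469e-05]), 'eef_pos': array([234.52172474, 579.11101833, 404.02770786]), 'tcp_rot': array([-3.14030352e+00, -8.17664078e-06,  2.75682667e+00]), 'contact_force': array([ 0.05576209, -0.15720696,  0.16229617]), 'wrist_torque': array([-0.00123978,  0.04569744, -0.0156726 ]), 'opening': 0.9997937192928115}
```

View pics/top0.png

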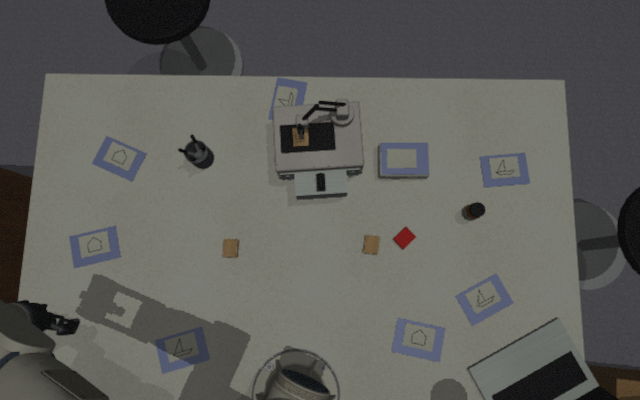

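View pics/scene0.png

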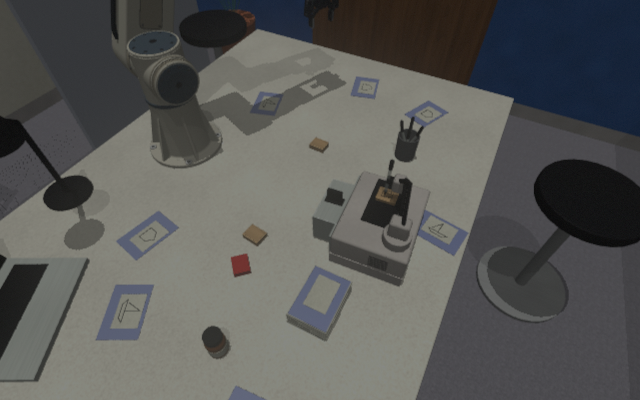

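```bash
cat > h.py <<'E'
from rig import *
import cv2, numpy as np
from scipy.spatial.transform import Rotation as Ro
def ray(m,n,u,v):
    a=np.array([(u-m["cx"])/m["fx"],(v-m["cy"])/m["fy"]])
    if n=="wrist":
        th=np.hypot(*a); d=np.array([*(a/max(th,1e-9)*np.sin(th)),np.cos(th)])
    else: d=np.array([*a,1.])
    R=np.array(m["R"]); return -R.T@np.array(m["t"]),R.T@d
def px(m,n,u,v,z):
    c,d=ray(m,n,u,v); return c+d*(z-c[2])/d[2]
def proj(m,n,X):
    p=np.array(m["R"])@X+np.array(m["t"])
    if n=="wrist":
        r=np.hypot(p[0],p[1]); th=np.arctan2(r,p[2]); a=p[:2]/max(r,1e-9)*th
    else: a=p[:2]/p[2]
    return np.array([a[0]*m["fx"]+m["cx"],a[1]*m["fy"]+m["cy"]])
def crop(im,x0,y0,x1,y1,k):
    c=cv2.resize(im[y0:y1,x0:x1],None,fx=k,fy=k,interpolation=cv2.INTER_CUBIC)
    return cv2.convertScaleAbs(c,alpha=1.6,beta=10)
def togo(xyz,yaw):
    "shift in tool frame from the TCP to xyz (mm), and yaw turn about tool z (tool pointing down)"
    s=sense(); R=Ro.from_euler("xyz",s["tcp_rot"]).as_matrix()
    d=R.T@(np.array(xyz)-s["eef_pos"])
    cur=np.arctan2(R[1,1],R[0,1])          # world direction of jaw axis
    t=-(yaw-cur); t=(t+np.pi/2)%np.pi-np.pi/2
    print("clock",round(s["clock"],2),"eef",s["eef_pos"].round(1),"jaw dir",cur.round(3),"q6",s["qpos"][5].round(2),"F",s["contact_force"].round(1),"op",round(s["opening"],3))
    print("shift",d.round(1),"turn",round(t,4))
E
python3 - <<'E'
from h import *
im=cv2.imread("pics/top0.png"); m=camera_model("top")
a=crop(im,260,95,380,215,4.9)
cv2.imwrite("pics/a.png",a)
for u,v,z in((231,248,18),(371,244,18),(404,238,18),(321,182,140),(475,211,85),(404,160,48),(198,153,90),(275,174,115),(363,170,115)): print(u,v,px(m,"top",u,v,z).round(0))
print(camera_model("wrist"))
E
```

```text
231 248 [422. 207.  18.]
371 244 [ 441. -218.   18.]
404 238 [ 461. -318.   18.]
321 182 [606. -65. 140.]
475 211 [ 538. -517.   85.]
404 160 [ 697. -316.   48.]
198 153 [699. 305.  90.]
275 174 [633.  69. 115.]
363 170 [ 649. -186.  115.]
{'fx': 309.70691628693146, 'fy': 309.70691628693146, 'cx': 316.4897527144685, 'cy': 198.72436494561202, 'R': array([[ 3.75407480e-01,  9.26859803e-01,  3.60013976e-04],
       [ 8.80116812e-01, -3.56596833e-01,  3.13421595e-01],
       [ 2.90626258e-01, -1.17343957e-01, -9.49614013e-01]]), 't': array([-625.13022379,  -41.21284214,  380.14714296])}
```

View pics/a.png

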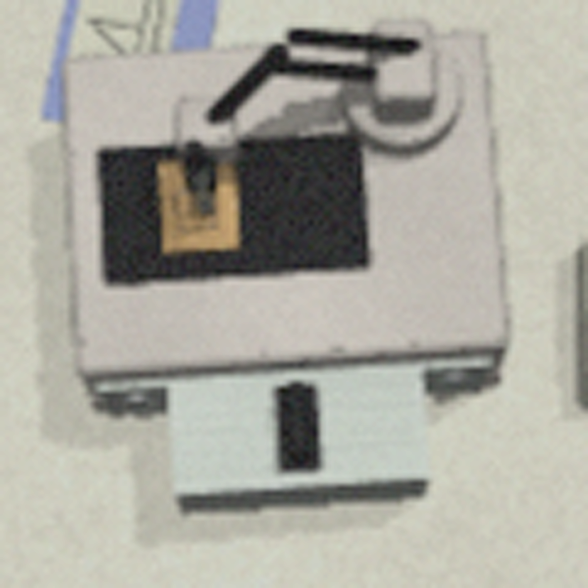

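Run:
```python
from h import *
m=camera_model("top"); f=lambda u,v,z: px(m,"top",260+u/4.9,95+v/4.9,z)
l=f(82,374,115); r=f(505,348,115); b=f(299,428,140); print(l,r,b)
d=l-r; print("width",np.hypot(*d[:2]),"jaw yaw",np.arctan2(d[1],d[0]))
y=np.arctan2(d[1],d[0]); x=np.array([np.sin(y),-np.cos(y)]); mid=(l+r)/2; print("front",mid[:2]," blade from front",mid[:2]-35*x)
togo([b[0],b[1],450],y)
```

```text
[641.04445862  64.65114482 115.        ] [ 660.71890137 -186.58532724  115.        ] [605.41328494 -65.52222912 140.        ]
width 252.00565190104535 jaw yaw 1.6489472891411807
front [650.88168    -60.96709121]  blade from front [615.98850813 -63.69959142]
clock 0.1 eef [234.5 579.1 404. ] jaw dir 1.186 q6 -0.0 F [ 0.1 -0.2  0.2] op 1.0
shift [-585.7 -458.3  -45.4] turn -0.4629
```

Call:
step_arm([
  [[0,0,-45],0,1],
  [[-46,-36,0],0,1],
  [[-46,-36,0],0,1],
  [[-46,-36,0],0,1],
  [[-46,-36,0],0,1],
  [[-46,-36,0],0,1],
  [[-46,-36,0],0,1],
  [[-46,-36,0],0,1],
  [[-46,-36,0],0,1],
  [[-46,-36,0],0,1],
  [[-46,-36,0],0,1],
  [[-46,-36,0],0,1],
  [[-46,-36,0],0,1],
  [[0,0,0],-0.15,1],
  [[0,0,0],-0.15,1],
  [[0,0,0],-0.15,1],
  [[0,0,0],0,1],
])

```text
clock: 2.22
eef_pos: [593.9, -49.5, 446.4]
tcp_rot: [-3.139, -0.005, -3.064]
contact_force: [0.1, -0.5, 0.7]
opening: 1.0
```

Run:
```python
from h import *
togo([610,-64,450],1.649)
m=camera_model("wrist"); im=grab_frame("wrist"); np.save("w1.npy",m,allow_pickle=True)
cv2.imwrite("pics/w1.png",cv2.convertScaleAbs(im,alpha=1.4,beta=10))
cv2.imwrite("pics/w1r.png",im)
```

```text
clock 2.23 eef [593.9 -49.5 446.4] jaw dir 1.648 q6 -1.73 F [ 0.1 -0.5  0.7] op 1.0
shift [-15.  -15.7  -3.6] turn -0.0007
```

View pics/w1.png

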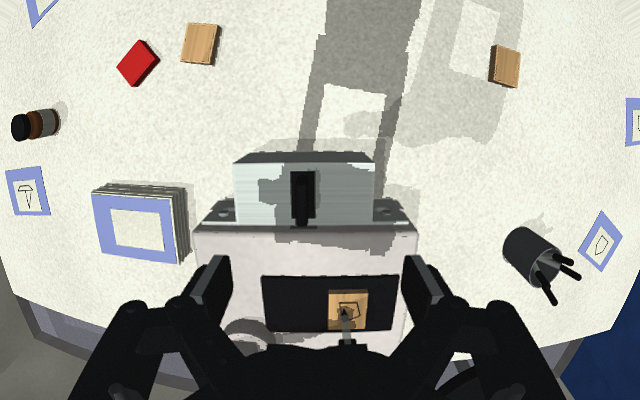

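Run:
```python
from h import *
im=cv2.imread("pics/w1r.png"); m=np.load("w1.npy",allow_pickle=True).item(); print("cam",ray(m,"wrist",0,0)[0])
a=crop(im,190,140,430,260,3.3); b=crop(im,170,14,230,74,3.96);c=crop(im,475,35,535,95,3.96)
b=cv2.resize(b,(396,238*1)) if 0 else b
row=np.hstack([b,c]); pad=np.zeros((row.shape[0],a.shape[1],3),np.uint8); pad[:,:row.shape[1]]=row
cv2.imwrite("pics/w1c.png",np.vstack([a,pad[:200]]) if 0 else np.vstack([a[:360],pad]))
print(a.shape,row.shape)
```

```text
cam [514.02634564 -55.73466537 416.92745552]
(396, 792, 3) (238, 476, 3)
```

View pics/w1c.png

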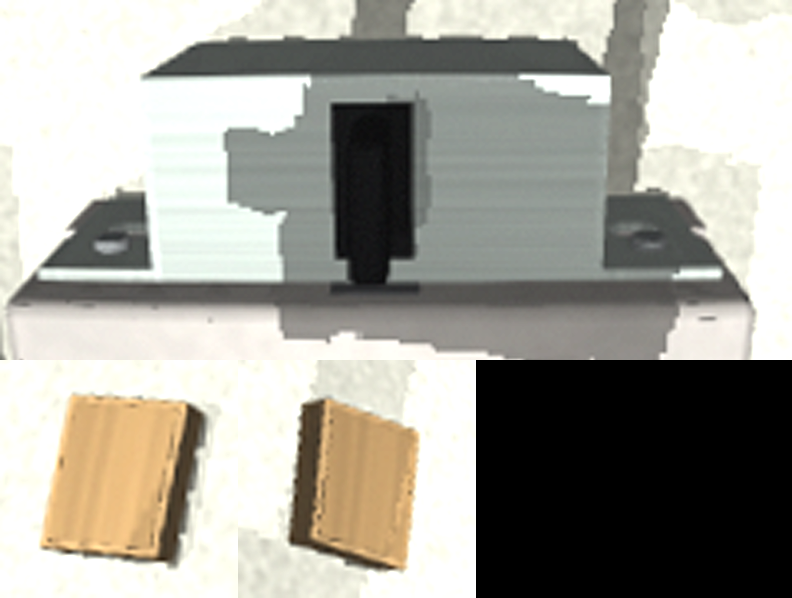

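Run:
```python
from h import *
m=np.load("w1.npy",allow_pickle=True).item()
A=lambda u,v,z: px(m,"wrist",190+u/3.3,140+v/3.3,z)
for n,p in {"roof":[(145,75,100),(609,75,100)],"face":[(8,302,115),(750,300,115)],"bladeF":[(331,103,140),(413,103,140)],"bladeB":[(331,258,140),(413,258,140)],"flB":[(40,278,105),(722,275,105)]}.items():
    a,b=[A(*q) for q in p]; d=b-a; print(n,a.round(1),b.round(1),"w",np.hypot(*d[:2]).round(1),"yaw",np.arctan2(d[1],d[0]).round(3),"mid",((a+b)/2).round(1))
def bd(n,pts,ox,oy,sx):
    P=np.array([px(m,"wrist",ox+(u-sx)/3.96,oy+(v-360)/3.96,18) for u,v in pts])
    for i in range(4):
        d=P[(i+1)%4]-P[i]; print(n,i,np.hypot(*d[:2]).round(1),np.arctan2(d[1],d[0]).round(3))
    print("centre",P.mean(0).round(1))
bd("R",[(70,396),(188,401),(160,556),(42,548)],170,14,0)
bd("L",[(325,400),(418,428),(405,570),(312,540)],475,35,238)
```

```text
roof [ 583.5 -139.1  100. ] [572.4   9.7 100. ] w 149.2 yaw 1.645 mid [578.  -64.7 100. ]
face [ 661.8 -185.3  115. ] [640.7  65.4 115. ] w 251.6 yaw 1.655 mid [651.2 -60.  115. ]
bladeF [579.3 -75.2 140. ] [577.6 -52.4 140. ] w 22.8 yaw 1.646 mid [578.4 -63.8 140. ]
bladeB [625.6 -72.8 140. ] [623.6 -48.9 140. ] w 24.0 yaw 1.651 mid [624.6 -60.8 140. ]
flB [ 656.1 -176.6  105. ] [636.2  57.3 105. ] w 234.8 yaw 1.656 mid [646.2 -59.6 105. ]
R 0 43.8 1.469
R 1 54.1 -0.099
R 2 44.2 -1.668
R 3 54.3 3.034
centre [ 440. -218.   18.]
L 0 43.7 1.589
L 1 55.9 -0.021
L 2 43.9 -1.61
L 3 53.4 3.116
centre [423.1 211.5  18. ]
```

```bash
python3 -c "
from h import *
togo([614.5,-62.7,278],1.650)"
```

```text
clock 2.27 eef [593.8 -49.4 446.5] jaw dir 1.646 q6 -1.73 F [ 0.5 -0.1  0.8] op 0.999
shift [-20.4 -14.3 168.4] turn -0.0036
```

Call:
step_arm([
  [[-20,-14,60],-0.004,1],
  [[0,0,55],0,1],
  [[0,0,45],0,1],
  [[0,0,8],0,1],
  [[0,0,0],0,1],
])

```text
clock: 2.9
eef_pos: [615.4, -61.7, 279.3]
tcp_rot: [-3.138, 0.0, -3.076]
contact_force: [-1.0, 0.1, -0.2]
opening: 1.001
```

```bash
python3 -c "
from h import *
togo([614.5,-62.7,278],1.650)
cv2.imwrite('pics/w2.png',crop(grab_frame('wrist'),160,100,480,340,2.4))"
```

```text
clock 2.9 eef [615.4 -61.7 279.3] jaw dir 1.636 q6 -1.73 F [-1.   0.1 -0.2] op 1.001
shift [ 0.9 -1.   1.3] turn -0.014
```

View pics/w2.png

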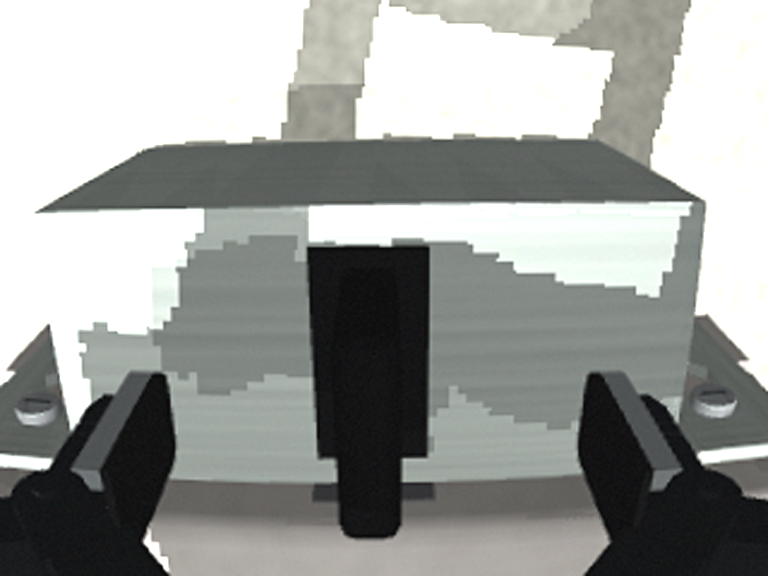

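Call:
step_arm([
  [[0,-1,1],-0.014,1],
  [[0,0,0],0,0],
  [[0,0,0],0,0],
  [[0,0,0],0,0],
  [[0,0,0],0,0],
  [[0,0,0],0,0],
  [[0,0,0],0,0],
  [[0,0,0],0,0],
], force=80)

```text
clock: 3.95
eef_pos: [617.1, -63.0, 284.1]
tcp_rot: [-3.136, 0.009, -3.062]
contact_force: [-0.7, -1.8, 2.4]
opening: 0.127
```

```bash
python3 -c "
from h import *
togo([614.5,-62.7,278],1.650)"
```

```text
clock 3.95 eef [617.1 -63.  284.1] jaw dir 1.65 q6 -1.75 F [-0.7 -1.8  2.4] op 0.127
shift [2.6 0.5 6.1] turn 0.0004
```

Call:
step_arm([
  [[0,0,-8],0,0],
  [[0,0,-8],0,0],
  [[0,0,-5],0,0],
  [[0,0,0],0,0],
])

```text
clock: 4.45
eef_pos: [616.6, -62.6, 305.9]
tcp_rot: [-3.137, 0.007, -3.062]
contact_force: [0.3, -1.1, -2.6]
opening: 0.126
```

Call:
step_arm([
  [[5,0,1],0,0],
  [[6,0,0],0,0],
  [[6,0,0],0,0],
  [[6,0,0],0,0],
  [[0,0,0],0,0],
])

```text
clock: 5.08
eef_pos: [591.1, -64.6, 303.9]
tcp_rot: [-3.137, 0.005, -3.062]
contact_force: [0.3, -0.8, -2.4]
opening: 0.126
```

```bash
python3 -c "
from h import *
togo([594.5,-62.7,304],1.650)
cv2.imwrite('pics/w3.png',crop(grab_frame('wrist'),160,100,480,340,2.4))"
```

```text
clock 5.08 eef [591.1 -64.6 303.9] jaw dir 1.65 q6 -1.76 F [ 0.3 -0.8 -2.4] op 0.126
shift [-3.5  1.6 -0.1] turn 0.0001
```

View pics/w3.png

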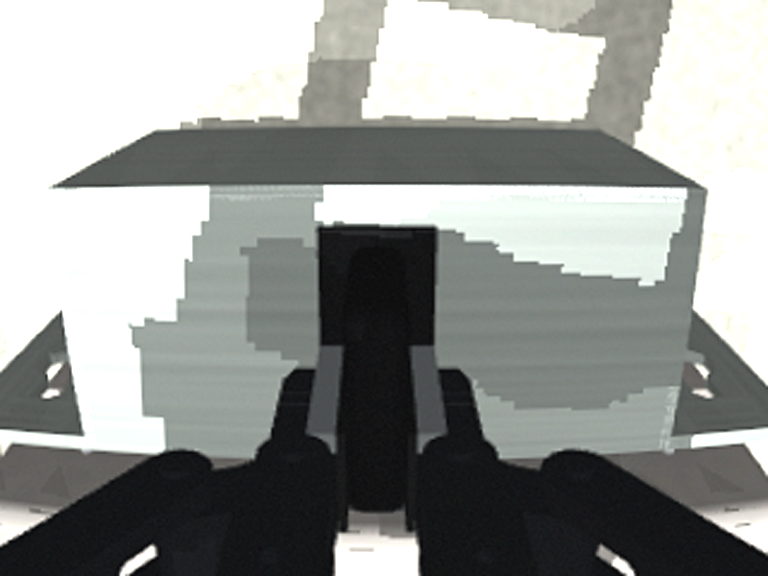

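Call:
step_arm([
  [[0,0,-20],0,0],
  [[0,0,-20],0,0],
  [[0,20,0],0,0],
  [[-1,42,0],0,0],
  [[-1,42,0],0,0],
  [[-1,42,0],0,0],
  [[-1,42,0],0,0],
  [[-1,42,0],0,0],
  [[-1,42,0],0,0],
  [[-1,42,0],0,0],
  [[-1,42,0],0,0],
  [[-1,42,0],0,0],
  [[0,30,0],0,0],
  [[0,0,0],0,0],
])

```text
clock: 6.88
eef_pos: [559.7, 386.1, 334.2]
tcp_rot: [-3.138, -0.001, -3.061]
contact_force: [0.1, -0.7, -2.3]
opening: 0.123
```

```bash
python3 -c "
from h import *
togo([565,365,276],1.650)"
```

```text
clock 6.88 eef [559.7 386.1 334.2] jaw dir 1.651 q6 -1.05 F [ 0.1 -0.7 -2.3] op 0.123
shift [ -3.7 -21.3  58.3] turn 0.0015
```

Call:
step_arm([
  [[-3,-20,20],0,0],
  [[0,0,20],0,0],
  [[0,0,10],0,0],
  [[0,0,5],0,0],
  [[0,0,3],0,0],
  [[0,0,2],0,0],
  [[0,0,2],0,0],
])

```text
clock: 7.75
eef_pos: [565.0, 366.7, 275.2]
tcp_rot: [-3.138, 0.004, -3.06]
contact_force: [-6.0, -4.6, 13.8]
opening: 0.126
```

Call:
step_arm([
  [[0,0,-1],0,0],
  [[0,0,0],0,0.6],
  [[0,0,0],0,0.6],
  [[0,0,0],0,0.6],
  [[0,0,0],0,0.6],
  [[0,0,-15],0,0.6],
  [[0,0,-40],0,0.6],
  [[0,0,-60],0,0.6],
  [[0,0,-10],0,0.6],
])

```text
clock: 8.88
eef_pos: [564.8, 367.8, 408.4]
tcp_rot: [-3.139, 0.006, -3.06]
contact_force: [-0.3, -0.3, -0.3]
opening: 0.601
```

```bash
python3 -c "
from h import *
togo([525,-70,400],1.650)
im=grab_frame('top'); m=camera_model('wrist'); w=grab_frame('wrist'); np.save('w4.npy',m,allow_pickle=True); cv2.imwrite('pics/w4r.png',w); cv2.imwrite('pics/t4r.png',im)
a=cv2.resize(im,(480,300)); b=cv2.resize(w,(480,300))
cv2.imwrite('pics/t4.png',cv2.convertScaleAbs(np.vstack([a,b]),alpha=1.4,beta=10))"
```

```text
clock 8.88 eef [564.8 367.8 408.4] jaw dir 1.652 q6 -1.07 F [-0.3 -0.3 -0.3] op 0.601
shift [  75.4 -433.1    8.8] turn 0.0022
```

View pics/t4.png

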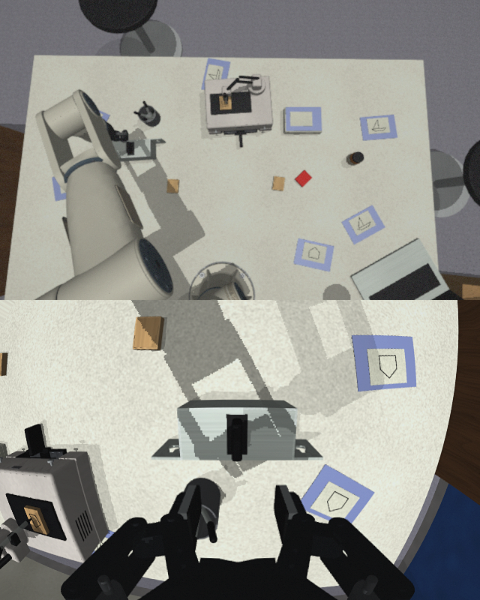

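Call:
step_arm([
  [[0,-30,0],0,0.6],
  [[0,-55,0],0,0.6],
  [[0,-55,0],0,0.6],
  [[0,-55,0],0,0.6],
  [[0,-55,0],0,0.6],
  [[0,-55,0],0,0.6],
  [[0,-55,0],0,0.6],
  [[0,-40,0],0,0.6],
  [[0,-20,0],0,0.6],
  [[0,0,40],0,0.6],
  [[0,0,0],0,0.6],
])

```text
clock: 10.35
eef_pos: [593.6, -64.3, 350.3]
tcp_rot: [-3.137, -0.021, -3.059]
contact_force: [-0.8, -0.3, 0.7]
opening: 0.602
```

```bash
python3 -c "
from h import *
togo([601.3,-64,188],1.650)
m=camera_model('wrist'); w=grab_frame('wrist'); np.save('w5.npy',m,allow_pickle=True); 
p=[proj(m,'wrist',np.array(q)) for q in ((651.2-60*.997,-60-60*.08,50),(651.2,-60,50),(601,-64,188-155))];print(p)
cv2.imwrite('pics/w5.png',crop(w,220,60,420,260,3))"
```

```text
clock 10.35 eef [593.6 -64.3 350.3] jaw dir 1.654 q6 -1.76 F [-0.8 -0.3  0.7] op 0.602
shift [-11.2   0.4 162.1] turn 0.0039
[array([317.32830799, 193.25244732]), array([317.08699642, 252.11261127]), array([317.33717914, 197.93877629])]
```

View pics/w5.png

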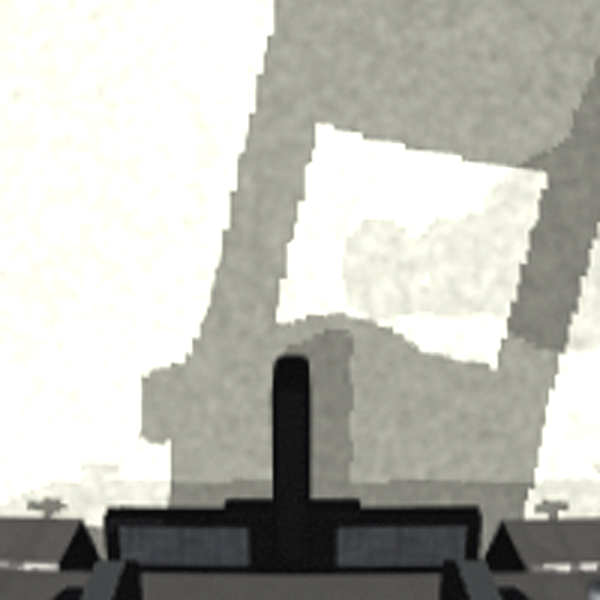

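```bash
python3 -c "
from h import *
m=np.load('w5.npy',allow_pickle=True).item(); print('cam',ray(m,'wrist',0,0)[0])
for u,v,z in ((291,356,50),(291,356,40),(291,507,10),(291,572,115),(47,507,78),(552,507,78)): print(u,v,z,px(m,'wrist',220+u/3,60+v/3,z).round(1))"
```

```text
cam [513.28359325 -71.08730114 322.11829295]
291 356 50 [577.8 -66.2  50. ]
291 356 40 [580.1 -66.1  40. ]
291 507 10 [643.3 -60.8  10. ]
291 572 115 [617.1 -62.8 115. ]
47 507 78 [ 621.6 -133.9   78. ]
552 507 78 [609.3  13.   78. ]
```

Call:
step_arm([
  [[-5,0,50],0.004,0.6],
  [[0,0,50],0,0.6],
  [[0,0,45],0,0.6],
  [[0,0,14],0,0.6],
  [[0,0,3],0,0.6],
  [[0,0,0],0,0.6],
])

```text
clock: 11.15
eef_pos: [604.1, -61.8, 196.6]
tcp_rot: [-3.133, -0.003, -3.058]
contact_force: [-0.1, 0.2, -0.3]
opening: 0.597
```

```bash
python3 -c "
from h import *
togo([598,-64.5,188],1.650)
m=camera_model('wrist'); w=grab_frame('wrist'); np.save('w6.npy',m,allow_pickle=True); 
cv2.imwrite('pics/w6.png',crop(w,120,60,520,330,2))"
```

```text
clock 11.15 eef [604.1 -61.8 196.6] jaw dir 1.655 q6 -1.75 F [-0.1  0.2 -0.3] op 0.597
shift [ 6.3 -2.1  8.6] turn 0.0048
```

View pics/w6.png

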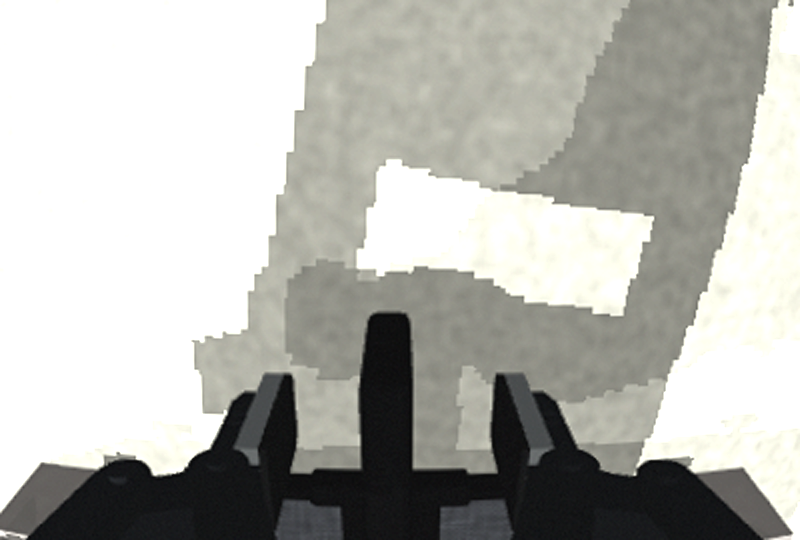

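Call:
step_arm([
  [[5,-2,6],0.004,0.6],
  [[0,0,0],0,0.0],
  [[0,0,0],0,0],
  [[0,0,0],0,0],
  [[0,0,0],0,0],
  [[0,0,0],0,0],
], force=60)

```text
clock: 11.95
eef_pos: [599.9, -64.5, 193.6]
tcp_rot: [-3.133, 0.002, -3.062]
contact_force: [-1.4, 0.4, 0.9]
opening: 0.131
```

Call:
step_arm([
  [[5,0,0],0,0],
  [[12,0,0],0,0],
  [[15,0,0],0,0],
  [[15,0,0],0,0],
  [[15,0,0],0,0],
  [[15,0,0],0,0],
  [[15,0,0],0,0],
  [[15,0,0],0,0],
  [[5,0,0],0,0],
  [[0,0,0],0,0],
])

```text
clock: 13.2
eef_pos: [480.1, -74.3, 193.6]
tcp_rot: [-3.133, 0.004, -3.063]
contact_force: [1.0, 0.0, -0.0]
opening: 0.127
```

```bash
python3 -c "
from h import *
togo([598,-64.5,191],1.650)"
```

```text
clock 13.2 eef [480.1 -74.3 193.6] jaw dir 1.649 q6 -1.79 F [ 1.  0. -0.] op 0.127
shift [-118.3    0.5    3. ] turn -0.001
```

Call:
step_arm([
  [[0,0,0],0,0.5],
  [[0,0,0],0,0.5],
  [[0,0,0],0,0.5],
  [[0,0,-20],0,0.6],
  [[0,0,-50],0,1],
  [[0,0,-60],0,1],
  [[0,0,-60],0,1],
  [[0,0,-20],0,1],
  [[0,0,0],0,1],
])

```text
clock: 14.32
eef_pos: [480.2, -72.0, 409.1]
tcp_rot: [-3.133, 0.001, -3.061]
contact_force: [-0.0, 0.5, -0.9]
opening: 1.002
```

```bash
python3 -c "
from h import *
togo([440,-218,330],1.65)
m=camera_model('wrist'); w=grab_frame('wrist'); np.save('w7.npy',m,allow_pickle=True); cv2.imwrite('pics/w7r.png',w)
cv2.imwrite('pics/w7.png',np.vstack([crop(w,220,190,420,300,4),np.hstack([crop(w,0,0,640,400,.6)[:150],np.zeros((150,416,3),np.uint8)])]))"
```

```text
clock 14.32 eef [480.2 -72.  409.1] jaw dir 1.651 q6 -1.8 F [-0.   0.5 -0.9] op 1.002
shift [  51.8 -141.6   80.3] turn 0.001
```

View pics/w7.png

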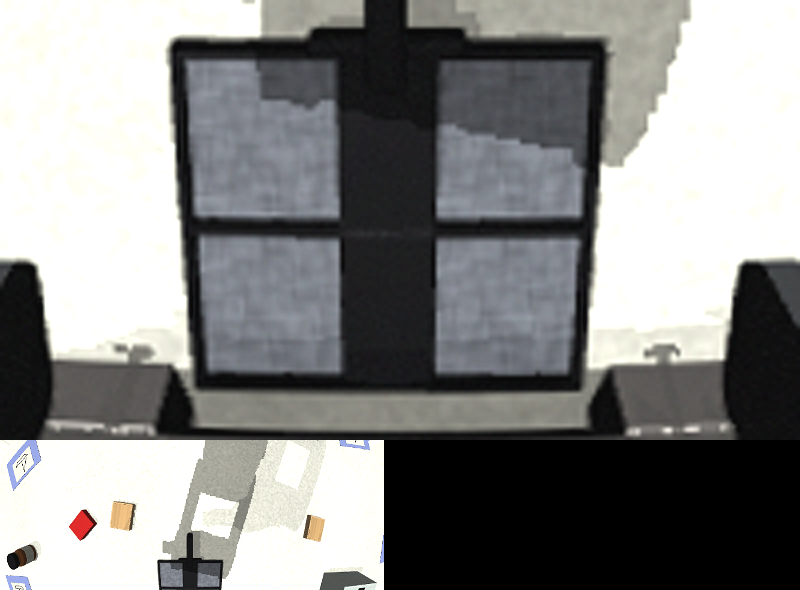

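```bash
cat > seg.py <<'E'
from h import *
def boards(w,m,z=18):
    hsv=cv2.cvtColor(w,cv2.COLOR_BGR2HSV)
    k=((hsv[...,0]>8)&(hsv[...,0]<24)&(hsv[...,1]>70)&(hsv[...,2]>85)).astype(np.uint8)
    k=cv2.morphologyEx(k,cv2.MORPH_CLOSE,np.ones((3,3)))
    for c in cv2.findContours(k,cv2.RETR_EXTERNAL,cv2.CHAIN_APPROX_NONE)[0]:
        if cv2.contourArea(c)<150: continue
        P=np.array([px(m,"wrist",u,v,z)[:2] for u,v in c[:,0]],np.float32)
        (x,y),s,a=cv2.minAreaRect(P)
        if max(s)>80: continue
        b=cv2.boxPoints(((x,y),s,a)); e=[b[1]-b[0],b[2]-b[1]]; d=max(e,key=np.linalg.norm)
        an=np.arctan2(d[1],d[0]); an=(an+np.pi/2)%np.pi-np.pi/2
        print("board px",c[:,0].mean(0).round(),"xy",round(x,1),round(y,1),"size",np.round(sorted(s),1),"long dir",an.round(3),"jaw",(an+np.pi/2).round(3))
E
python3 -c "
from seg import *
m=np.load('w7.npy',allow_pickle=True).item(); w=cv2.imread('pics/w7r.png'); boards(w,m)
A=lambda u,v: px(m,'wrist',220+u/4,190+v/4,10)[:2]
P=[A(172,42),A(606,42),A(582,388),A(196,386)]
for i in range(4):
    d=P[(i+1)%4]-P[i]; print(P[i].round(1),np.hypot(*d).round(1),np.arctan2(d[1],d[0]).round(3))
print('tray',np.mean(P,0))
"
```

```text
board px [526. 148.] xy 422.8 210.4 size [45.1 54.7] long dir -0.035 jaw 1.536
board px [201. 126.] xy 439.1 -219.1 size [44.8 54.8] long dir -0.115 jaw 1.456
[ 530.8 -139.2] 137.9 1.653
[519.5  -1.8] 131.7 0.086
[650.7   9.6] 139.2 -1.492
[ 661.6 -129.2] 131.1 -3.065
tray [590.63385067 -65.16246992]
```

```bash
python3 -c "
from h import *
togo([439.5,-218.8,250],1.460)"
```

```text
clock 14.38 eef [480.  -72.  408.1] jaw dir 1.651 q6 -1.8 F [ 0.5  0.4 -0. ] op 0.999
shift [  52.  -141.8  159.4] turn 0.191
```

Call:
step_arm([
  [[17,-47,0],0,0.78],
  [[17,-47,20],0,0.78],
  [[18,-48,30],0,0.78],
  [[0,0,40],0.1,0.78],
  [[0,0,40],0.09,0.78],
  [[0,0,10],0,0.78],
  [[0,0,0],0,0.78],
])

```text
clock: 15.25
eef_pos: [435.3, -221.7, 256.1]
tcp_rot: [-3.138, -0.011, 3.031]
contact_force: [-0.1, 0.2, -0.6]
opening: 0.781
```

```bash
python3 -c "
from seg import *
togo([439.5,-218.8,178],1.460)
m=camera_model('wrist');w=grab_frame('wrist'); boards(w,m); cv2.imwrite('pics/w8r.png',w)"
```

```text
clock 15.25 eef [ 435.3 -221.7  256.1] jaw dir 1.46 q6 -1.92 F [-0.1  0.2 -0.6] op 0.781
shift [-4.8  3.7 78.1] turn 0.0001
```

```bash
sed -i 's/>85)/>35)/' seg.py; python3 -c "
from seg import *
m=camera_model('wrist');w=cv2.imread('pics/w8r.png'); boards(w,m)
u,v=proj(m,'wrist',np.array([439.5,-218.8,18])).astype(int); print(u,v,cv2.cvtColor(w,cv2.COLOR_BGR2HSV)[v,u-30:u+31:15])"
```

```text
board px [ 56. 339.] xy 581.1 -591.7 size [51.6 55.3] long dir 0.626 jaw 2.196
board px [321. 217.] xy 437.8 -219.4 size [45.  58.8] long dir -0.12 jaw 1.451
321 221 [[ 17 111  87]
 [ 17 118  78]
 [ 16 121  84]
 [ 18 123  85]
 [ 18 103  72]]
```

Call:
step_arm([
  [[-4,3,40],0.004,0.78],
  [[0,0,28],0,0.78],
  [[0,0,8],0,0.78],
  [[0,0,1],0,0.78],
])

```text
clock: 15.8
eef_pos: [442.7, -220.1, 183.4]
tcp_rot: [-3.134, -0.001, 3.033]
contact_force: [-0.4, 0.3, 0.1]
opening: 0.78
```

```bash
python3 -c "
from h import *
togo([439.2,-219,178],1.456)"
```

```text
clock 15.8 eef [ 442.7 -220.1  183.4] jaw dir 1.462 q6 -1.91 F [-0.4  0.3  0.1] op 0.78
shift [3.6 0.8 5.4] turn 0.0059
```

Call:
step_arm([
  [[4,1,5],0.006,0.78],
  [[0,0,0],0,0.78],
  [[0,0,0],0,0.3],
  [[0,0,0],0,0.3],
  [[0,0,0],0,0.3],
  [[0,0,0],0,0.3],
], force=40)

```text
clock: 16.55
eef_pos: [439.7, -219.2, 181.3]
tcp_rot: [-3.132, 0.004, 3.027]
contact_force: [0.3, 0.7, -0.5]
opening: 0.51
```

```bash
python3 -c "
from h import *
togo([439.2,-219,178],1.456)"
```

```text
clock 16.55 eef [ 439.7 -219.2  181.3] jaw dir 1.456 q6 -1.91 F [ 0.3  0.7 -0.5] op 0.51
shift [0.6 0.2 3.3] turn -0.0001
```

Call:
step_arm([
  [[0,0,-30],0,0.3],
  [[0,0,-40],0,0.3],
  [[0,0,-15],-0.1,0.3],
  [[0,0,0],-0.095,0.3],
  [[0,0,0],0,0.3],
])

```text
clock: 17.18
eef_pos: [439.3, -218.3, 268.5]
tcp_rot: [-3.132, 0.001, -3.057]
contact_force: [-0.5, 0.2, -0.4]
opening: 0.51
```

```bash
python3 -c "
from h import *
togo([562.6,-108.7,250],1.653)"
```

```text
clock 17.18 eef [ 439.3 -218.3  268.5] jaw dir 1.656 q6 -2.11 F [-0.5  0.2 -0.4] op 0.51
shift [-132.1   98.9   17.7] turn 0.0026
```

Call:
step_arm([
  [[-33,25,0],0,0.3],
  [[-33,25,0],0,0.3],
  [[-33,25,0],0,0.3],
  [[-33,24,10],0,0.3],
  [[0,0,10],0,0.3],
  [[0,0,0],0,0.3],
])

```text
clock: 17.92
eef_pos: [565.3, -106.2, 244.5]
tcp_rot: [-3.133, -0.003, -3.072]
contact_force: [0.1, 0.1, -0.6]
opening: 0.512
```

```bash
python3 -c "
from seg import *
togo([562.6,-108.7,205],1.653)
m=camera_model('wrist');w=grab_frame('wrist'); cv2.imwrite('pics/w9r.png',w)
s=sense(); z=s['eef_pos'][2]-181.3+18; print('top z',z); boards(w,m,z)"
```

```text
clock 17.93 eef [ 565.3 -106.2  244.5] jaw dir 1.64 q6 -1.82 F [ 0.1  0.1 -0.6] op 0.512
shift [ 2.8 -2.  39.6] turn -0.0127
top z 81.78538859077497
board px [317. 255.] xy 561.7 -107.5 size [44.9 60.4] long dir 0.067 jaw 1.638
board px [631.  97.] xy 445.7 86.2 size [27.2 39.9] long dir 0.174 jaw 1.745
```

Call:
step_arm([
  [[2,-2,20],-0.013,0.3],
  [[0,0,18],0,0.3],
  [[0,0,0],0,0.3],
  [[0,0,0],0,0.3],
])

```text
clock: 18.48
eef_pos: [562.3, -111.2, 207.1]
tcp_rot: [-3.133, -0.001, -3.065]
contact_force: [0.4, -0.5, 0.4]
opening: 0.512
```

```bash
python3 -c "
from seg import *
togo([563,-108.8,186],1.653)
m=camera_model('wrist');w=grab_frame('wrist'); np.save('w10.npy',m,allow_pickle=True); cv2.imwrite('pics/w10r.png',w)
cv2.imwrite('pics/w10.png',crop(w,220,150,420,300,4))
"
```

```text
clock 18.48 eef [ 562.3 -111.2  207.1] jaw dir 1.648 q6 -1.83 F [ 0.4 -0.5  0.4] op 0.512
shift [-0.9  2.6 21.1] turn -0.0052
```

View pics/w10.png

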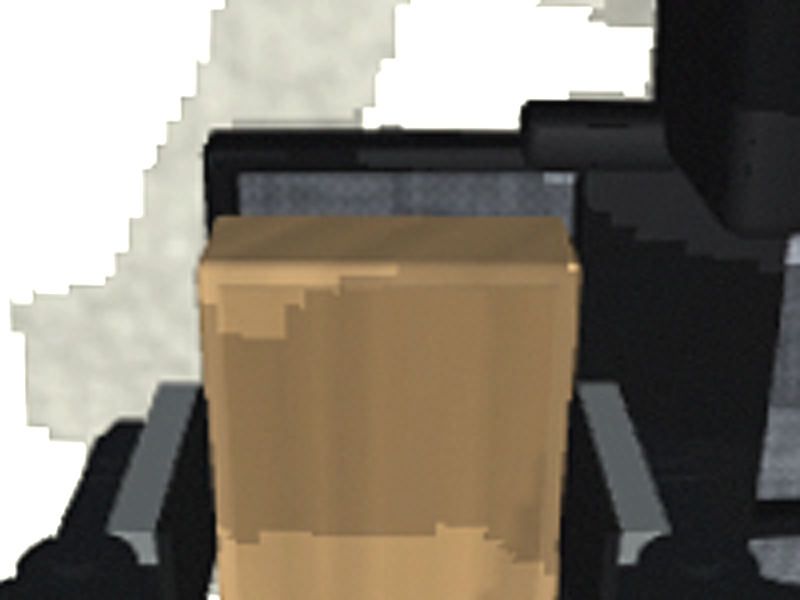

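```bash
python3 -c "
from seg import *
m=np.load('w10.npy',allow_pickle=True).item()
A=lambda u,v,z: px(m,'wrist',220+u/4,150+v/4,z)[:2].round(1)
print('board bottom front',A(215,217,25.8),A(567,217,25.8),'top front',A(199,265,43.8),A(579,265,43.8))
print('recess floor front edge z10',A(238,171,10),A(578,171,10),' z4',A(238,171,4),A(578,171,4))
print('tray front outer',A(206,135,10))
t=np.array([590.6,-65.2]);c,s=np.cos(.083),np.sin(.083);R=np.array([[c,-s],[s,c]])
print('expect recess corners',t+R@[-61,-66],t+R@[-61,-16],'outer',t+R@[-65,-70])
b=np.array([562.3,-111.2]); print('expect board',b+R@[-28,-22.5],b+R@[-28,22.5])"
```

```text
board bottom front [ 537.3 -137. ] [533.6 -91.2] top front [ 536.9 -136.4] [533.3 -92.2]
recess floor front edge z10 [ 535.8 -135.9] [531.9 -87.7]  z4 [ 537.7 -136.6] [533.7 -86.6]
tray front outer [ 530.8 -140.7]
expect recess corners [ 535.28170641 -136.02998231] [531.13646966 -86.20210847] outer [ 531.62709545 -140.34783116]
expect board [ 536.26174718 -135.94387581] [532.53103411 -91.09878935]
```

Call:
step_arm([
  [[0,3,8],-0.005,0.3],
  [[0,0,0],0,0.3],
])

```text
clock: 18.77
eef_pos: [562.3, -108.1, 199.5]
tcp_rot: [-3.132, -0.0, -3.059]
contact_force: [-0.4, 1.2, 0.4]
opening: 0.514
```

```bash
python3 -c "
from seg import *
togo([562.5,-108.5,186],1.653)"
```

```text
clock 18.77 eef [ 562.3 -108.1  199.5] jaw dir 1.653 q6 -1.83 F [-0.4  1.2  0.4] op 0.514
shift [-0.2 -0.3 13.5] turn 0.0001
```

Call:
step_arm([
  [[0,0,5],0,0.3],
  [[0,0,4],0,0.3],
  [[0,0,3],0,0.3],
  [[0,0,2],0,0.3],
  [[0,0,0],0,0.3],
])

```text
clock: 19.4
eef_pos: [562.6, -108.1, 185.0]
tcp_rot: [-3.132, 0.0, -3.059]
contact_force: [-1.6, 0.9, 3.9]
opening: 0.515
```

```bash
python3 -c "
from seg import *
togo([562.5,-108.5,186],1.653)"
```

```text
clock 19.4 eef [ 562.6 -108.1  185. ] jaw dir 1.653 q6 -1.83 F [-1.6  0.9  3.9] op 0.515
shift [ 0.1 -0.4 -1. ] turn 0.0004
```

Call:
step_arm([
  [[0,0,0],0,0.62],
  [[0,0,0],0,0.62],
  [[0,0,-8],0,0.65],
  [[0,0,-40],0,0.78],
  [[0,0,-55],0,0.78],
  [[0,0,-50],0,0.78],
  [[0,0,-20],0,0.78],
  [[0,0,0],0,0.78],
])

```text
clock: 20.4
eef_pos: [562.3, -106.4, 365.4]
tcp_rot: [-3.132, 0.002, -3.059]
contact_force: [-0.7, -0.0, 0.4]
opening: 0.778
```

```bash
python3 -c "
from seg import *
togo([422.8,211,270],1.540)
m=camera_model('wrist');w=grab_frame('wrist'); np.save('w11.npy',m,allow_pickle=True); cv2.imwrite('pics/w11r.png',w)
boards(w,m,22); boards(w,m,18)
cv2.imwrite('pics/w11.png',crop(w,120,40,520,300,2))"
```

```text
clock 20.4 eef [ 562.3 -106.4  365.4] jaw dir 1.653 q6 -1.84 F [-0.7 -0.   0.4] op 0.778
shift [113.  328.7  92. ] turn 0.1134
board px [317. 175.] xy 560.8 -109.4 size [44.8 57.2] long dir 0.085 jaw 1.656
board px [ 18. 150.] xy 548.0 -566.6 size [39.9 51.5] long dir 0.144 jaw 1.715
board px [568.  97.] xy 424.2 199.6 size [56.1 58.3] long dir 1.538 jaw 3.108
board px [317. 175.] xy 561.8 -109.3 size [45.4 57.9] long dir 0.085 jaw 1.656
board px [ 18. 150.] xy 548.8 -572.4 size [40.4 52.1] long dir 0.144 jaw 1.715
board px [568.  97.] xy 423.5 203.6 size [56.8 59. ] long dir 1.538 jaw 3.108
```

View pics/w11.png

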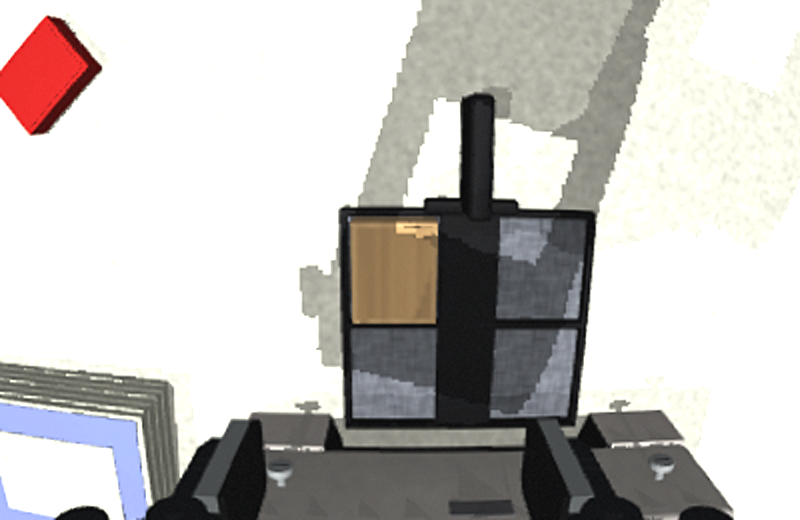

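Call:
step_arm([
  [[16,47,0],0,0.78],
  [[16,47,0],0,0.78],
  [[16,47,0],0,0.78],
  [[16,47,0],0,0.78],
  [[16,47,20],0,0.78],
  [[16,47,20],0,0.78],
  [[16,47,20],0,0.78],
  [[0,0,20],0.11,0.78],
  [[0,0,0],0,0.78],
])

```text
clock: 21.58
eef_pos: [414.5, 219.4, 268.1]
tcp_rot: [-3.127, -0.013, 3.111]
contact_force: [-0.3, 0.3, -0.5]
opening: 0.785
```

```bash
python3 -c "
from seg import *
m=camera_model('wrist');w=grab_frame('wrist'); cv2.imwrite('pics/w12r.png',w)
boards(w,m,18)
togo([422.8,211,178],1.540)
"
```

```text
board px [ 69. 323.] xy 564.1 -106.3 size [60.3 63.4] long dir -1.493 jaw 0.078
board px [309. 218.] xy 420.6 210.1 size [44.8 58.1] long dir -0.025 jaw 1.546
clock 21.62 eef [415.  219.4 268.9] jaw dir 1.541 q6 -1.05 F [-0.1 -0.7  0.3] op 0.784
shift [-9.2 -6.9 90.9] turn 0.0013
```

Call:
step_arm([
  [[-8,-8,40],0,0.78],
  [[0,0,35],0,0.78],
  [[0,0,5],0,0.78],
  [[0,0,0],0,0.78],
])

```text
clock: 22.12
eef_pos: [424.6, 208.8, 189.8]
tcp_rot: [-3.13, -0.009, 3.116]
contact_force: [0.3, 0.5, 0.3]
opening: 0.782
```

```bash
python3 -c "
from seg import *
togo([422.3,210.4,181],1.543)
"
```

```text
clock 22.12 eef [424.6 208.8 189.8] jaw dir 1.546 q6 -1.08 F [0.3 0.5 0.3] op 0.782
shift [2.3 1.6 8.8] turn 0.0027
```

Call:
step_arm([
  [[2,2,9],0.003,0.78],
  [[0,0,0],0,0.78],
  [[0,0,0],0,0.3],
  [[0,0,0],0,0.3],
  [[0,0,0],0,0.3],
  [[0,0,0],0,0.3],
], force=40)

```text
clock: 22.88
eef_pos: [423.7, 211.5, 183.8]
tcp_rot: [-3.133, -0.004, 3.114]
contact_force: [-0.4, -0.4, 0.7]
opening: 0.512
```

Call:
step_arm([
  [[0,0,-30],0,0.3],
  [[0,0,-40],0,0.3],
  [[0,0,-15],-0.11,0.3],
  [[0,0,0],0,0.3],
])

```text
clock: 23.38
eef_pos: [423.8, 212.2, 270.5]
tcp_rot: [-3.133, -0.006, -3.057]
contact_force: [-0.7, -0.4, -0.4]
opening: 0.514
```

```bash
python3 -c "
from seg import *
togo([556.0,-26.8,262],1.653)
"
```

```text
clock 23.38 eef [423.8 212.2 270.5] jaw dir 1.655 q6 -1.19 F [-0.7 -0.4 -0.4] op 0.514
shift [-111.7 -249.2   10.1] turn 0.002
```

Call:
step_arm([
  [[-18,-40,0],0,0.3],
  [[-18,-42,0],0,0.3],
  [[-18,-42,0],0,0.3],
  [[-19,-42,0],0,0.3],
  [[-19,-42,0],0,0.3],
  [[-19,-36,0],0,0.3],
  [[0,0,0],0,0.3],
])

```text
clock: 24.25
eef_pos: [556.0, -29.4, 265.0]
tcp_rot: [-3.133, -0.012, -3.074]
contact_force: [-0.4, -0.1, -0.6]
opening: 0.512
```

```bash
python3 -c "
from seg import *
togo([556.5,-26.8,210],1.653)
"
```

```text
clock 24.25 eef [556.  -29.4 265. ] jaw dir 1.639 q6 -1.68 F [-0.4 -0.1 -0.6] op 0.512
shift [-1.4  3.1 55. ] turn -0.0144
```

Call:
step_arm([
  [[0,3,30],-0.014,0.3],
  [[0,0,23],0,0.3],
  [[0,0,0],0,0.3],
  [[0,0,0],0,0.3],
])

```text
clock: 24.75
eef_pos: [553.0, -25.3, 208.3]
tcp_rot: [-3.134, -0.017, -3.066]
contact_force: [0.2, -0.2, -0.5]
opening: 0.507
```

```bash
python3 -c "
from seg import *
togo([556.5,-26.8,188],1.653)
m=camera_model('wrist');w=grab_frame('wrist'); np.save('w13.npy',m,allow_pickle=True); cv2.imwrite('pics/w13r.png',w)
cv2.imwrite('pics/w13.png',crop(w,220,150,420,300,4))
"
```

```text
clock 24.75 eef [553.  -25.3 208.3] jaw dir 1.646 q6 -1.68 F [ 0.2 -0.2 -0.5] op 0.507
shift [-3.8 -1.6 20.2] turn -0.0069
```

View pics/w13.png

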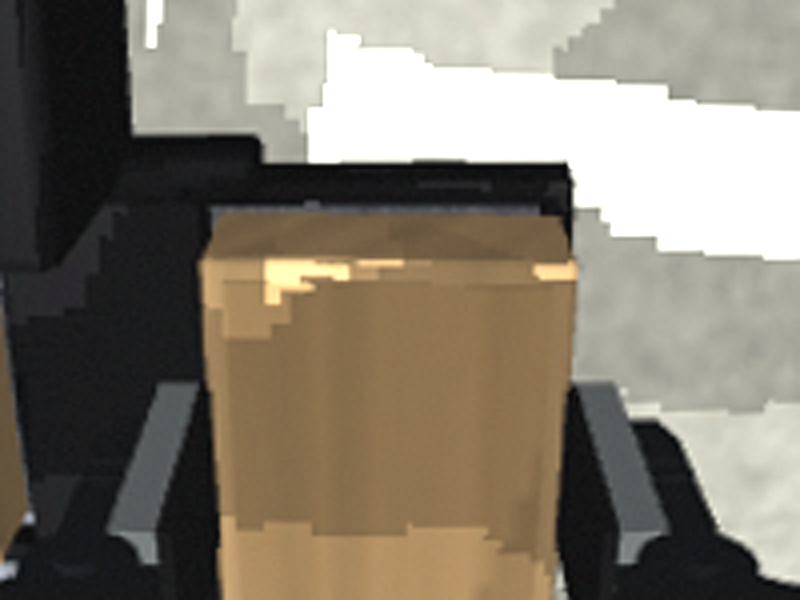

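```bash
python3 -c "
from seg import *
m=np.load('w13.npy',allow_pickle=True).item()
A=lambda u,v,z: px(m,'wrist',220+u/4,150+v/4,z)[:2].round(1)
print('board bottom front',A(214,212,24.5),A(563,212,24.5),'top front',A(200,262,42.5),A(577,262,42.5))
print('recess front edge z10',A(210,207,10),A(541,207,10), 'outer',A(570,166,10))
t=np.array([590.6,-65.2]);c,s=np.cos(.083),np.sin(.083);R=np.array([[c,-s],[s,c]])
print('expect recess corners',t+R@[-61,16],t+R@[-61,66],'outer',t+R@[-65,70])
print('want board corners',t+R@[-59,18.5],t+R@[-59,63.5])
togo([556.5,-26.8,188],1.653)"
```

```text
board bottom front [525.3 -51.5] [521.8  -5.3] top front [525.7 -50.7] [522.2  -5.9]
recess front edge z10 [529.5 -54. ] [525.8  -6.1] outer [519.4  -2.6]
expect recess corners [528.48351814 -54.3122692 ] [524.3382814   -4.48439535] outer [520.02043255  -0.82978439]
want board corners [530.26937126 -51.65506604] [526.53865819  -6.80997958]
clock 24.8 eef [552.9 -25.3 208.4] jaw dir 1.646 q6 -1.68 F [ 0.2  0.8 -1.2] op 0.508
shift [-3.8 -1.6 20.3] turn -0.0067
```

Call:
step_arm([
  [[-4,-1,6],-0.007,0.3],
  [[0,0,0],0,0.3],
  [[0,0,0],0,0.3],
  [[0,0,0],0,0.3],
])

```text
clock: 25.3
eef_pos: [557.9, -25.9, 203.8]
tcp_rot: [-3.134, -0.014, -3.059]
contact_force: [-0.4, 0.5, -0.4]
opening: 0.507
```

```bash
python3 -c "
from seg import *
togo([556.5,-26.8,188],1.653); s=sense(); print(s['tcp_rot'])
R=Ro.from_euler('xyz',s['tcp_rot']).as_matrix(); print('grasp pt',s['eef_pos']+R@[0,0,165])
R=Ro.from_euler('xyz',[-3.134,-.017,-3.066]).as_matrix(); print('before',np.array([553,-25.3,208.3])+R@[0,0,165])"
```

```text
clock 25.3 eef [557.9 -25.9 203.8] jaw dir 1.653 q6 -1.69 F [-0.4  0.5 -0.4] op 0.507
shift [ 1.2 -0.7 15.8] turn 0.0004
[-3.13378134 -0.01355861 -3.05904587]
grasp pt [555.73851254 -27.34688383  38.79903112]
before [550.29783624 -26.76101738  43.32859721]
```

Call:
step_arm([
  [[0.5,-0.6,5],0,0.3],
  [[0,0,4],0,0.3],
  [[0,0,3],0,0.3],
  [[0,0,3],0,0.3],
  [[0,0,1],0,0.3],
  [[0,0,0],0,0.3],
])

```text
clock: 26.05
eef_pos: [557.1, -26.8, 187.4]
tcp_rot: [-3.134, -0.014, -3.059]
contact_force: [-0.2, -0.2, 2.3]
opening: 0.512
```

```bash
python3 -c "
from seg import *
togo([556.5,-26.8,188],1.653); s=sense(); print(s['tcp_rot'])
R=Ro.from_euler('xyz',s['tcp_rot']).as_matrix(); print('grasp pt',s['eef_pos']+R@[0,0,165])"
```

```text
clock 26.05 eef [557.1 -26.8 187.4] jaw dir 1.653 q6 -1.69 F [-0.2 -0.2  2.3] op 0.512
shift [ 0.6  0.  -0.6] turn 0.0003
[-3.13376422 -0.01393234 -3.05922278]
grasp pt [554.91546417 -28.25908495  22.39688378]
```

Seated by height. Release, rise, move over the pull and look.

Call:
step_arm([
  [[0,0,0],0,0.62],
  [[0,0,0],0,0.62],
  [[0,0,-8],0,0.65],
  [[0,0,-40],0,0.65],
  [[0,0,-50],0,0.6],
  [[30,-20,-40],0,0.6],
  [[40,-20,0],0,0.6],
  [[0,0,0],0,0.6],
])

```text
clock: 27.05
eef_pos: [491.4, -72.0, 333.3]
tcp_rot: [-3.133, -0.012, -3.058]
contact_force: [0.2, 0.2, -0.0]
opening: 0.601
```

```bash
python3 -c "
from seg import *
togo([480,-74.3,193],1.653)
m=camera_model('wrist');w=grab_frame('wrist'); np.save('w14.npy',m,allow_pickle=True); cv2.imwrite('pics/w14r.png',w)
boards(w,m,22)
cv2.imwrite('pics/w14.png',crop(w,120,40,520,300,2))"
```

```text
clock 27.05 eef [491.4 -72.  333.3] jaw dir 1.654 q6 -1.79 F [ 0.2  0.2 -0. ] op 0.601
shift [ 9.900e+00 -1.000e-01  1.404e+02] turn 0.0014
board px [354. 248.] xy 553.0 -28.4 size [45.9 59.3] long dir 0.068 jaw 1.638
board px [279. 248.] xy 560.1 -109.5 size [46.  60.2] long dir 0.069 jaw 1.64
```

View pics/w14.png

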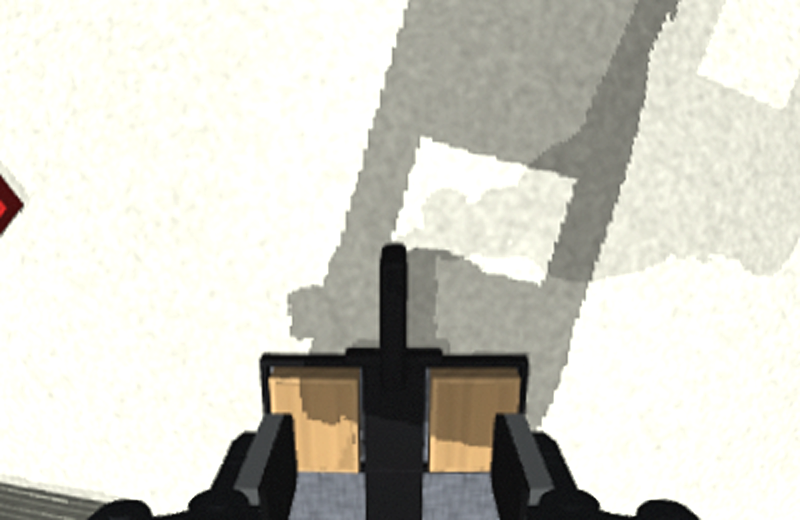

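Call:
step_arm([
  [[13,0,50],0,0.6],
  [[0,0,50],0,0.6],
  [[0,0,35],0,0.6],
  [[0,0,3],0,0.6],
  [[0,0,0],0,0.6],
])

```text
clock: 27.72
eef_pos: [484.9, -72.9, 194.4]
tcp_rot: [-3.131, -0.001, -3.057]
contact_force: [0.5, -0.3, -0.2]
opening: 0.598
```

```bash
python3 -c "
from seg import *
togo([478,-74.4,193],1.653)"
```

```text
clock 27.73 eef [484.9 -72.9 194.4] jaw dir 1.655 q6 -1.79 F [ 0.5 -0.3 -0.2] op 0.598
shift [ 7.  -0.9  1.4] turn 0.0023
```

Call:
step_arm([
  [[7,-1,1],0,0.6],
  [[0,0,0],0,0.6],
  [[0,0,0],0,0],
  [[0,0,0],0,0],
  [[0,0,0],0,0],
  [[0,0,0],0,0],
], force=60)

```text
clock: 28.48
eef_pos: [479.3, -74.6, 197.3]
tcp_rot: [-3.13, 0.005, -3.057]
contact_force: [0.3, 0.5, -0.4]
opening: 0.131
```

Call:
step_arm([
  [[-5,0,0],0,0],
  [[-10,0,0],0,0],
  [[-12,0,0],0,0],
  [[-12,0,0],0,0],
  [[-12,0,0],0,0],
  [[-12,0,0],0,0],
  [[-8,0,0],0,0],
  [[0,0,0],0,0],
])

```text
clock: 29.48
eef_pos: [551.5, -68.2, 197.1]
tcp_rot: [-3.131, -0.002, -3.057]
contact_force: [-0.0, 0.3, 2.2]
opening: 0.128
```

```bash
python3 -c "
from seg import *
togo([603,-64.4,193],1.651)"
```

```text
clock 29.48 eef [551.5 -68.2 197.1] jaw dir 1.655 q6 -1.77 F [-0.   0.3  2.2] op 0.128
shift [-51.6  -0.5   4. ] turn 0.0043
```

Call:
step_arm([
  [[-8,0,0],0.002,0],
  [[-10,0,0],0.002,0],
  [[-10,0,0],0,0],
  [[-8,0,0],0,0],
  [[-6,0,0],0,0],
  [[0,0,0],0,0],
])

```text
clock: 30.22
eef_pos: [592.2, -64.7, 197.2]
tcp_rot: [-3.132, -0.009, -3.062]
contact_force: [1.7, 1.0, 1.1]
opening: 0.126
```

Call:
step_arm([
  [[-4,0,0],0,0],
  [[-2,0,0],0,0],
  [[0,0,0],0,0],
])

```text
clock: 30.6
eef_pos: [597.4, -64.3, 197.1]
tcp_rot: [-3.133, -0.011, -3.063]
contact_force: [-0.6, 1.0, 3.3]
opening: 0.129
```

Call:
step_arm([
  [[-3,0,0],0,0],
  [[-2,0,0],0,0],
])

```text
clock: 30.85
eef_pos: [601.3, -63.9, 197.1]
tcp_rot: [-3.133, -0.014, -3.063]
contact_force: [-4.3, -0.0, 6.4]
opening: 0.129
```

Call:
step_arm([
  [[-3,0,0],0,0],
  [[-3,0,0],0,0],
])

```text
clock: 31.1
eef_pos: [606.2, -63.5, 197.0]
tcp_rot: [-3.133, -0.017, -3.063]
contact_force: [-5.2, -0.6, 7.6]
opening: 0.131
```

Call:
step_arm([
  [[-3,0,0],0,0],
  [[-3,0,0],0,0],
])

```text
clock: 31.35
eef_pos: [609.0, -63.4, 196.9]
tcp_rot: [-3.134, -0.027, -3.063]
contact_force: [-16.0, -3.3, 17.9]
opening: 0.13
```

Call:
step_arm([
  [[-3,0,0],0,0],
  [[-2,0,0],0,0],
])

```text
clock: 31.6
eef_pos: [610.6, -63.4, 196.9]
tcp_rot: [-3.135, -0.037, -3.063]
contact_force: [-8.0, -0.7, 9.8]
opening: 0.128
```

Call:
step_arm([
  [[4,0,0],0,0.3],
  [[0,0,0],0,0.6],
  [[0,0,0],0,0.6],
  [[0,0,-30],0,0.6],
  [[0,0,-50],0,0.6],
  [[0,0,-60],0,0.6],
  [[0,0,-20],0,0.6],
  [[0,0,0],0,0.6],
])

```text
clock: 32.6
eef_pos: [612.9, -61.9, 359.7]
tcp_rot: [-3.135, -0.038, -3.063]
contact_force: [-0.1, -0.0, -0.3]
opening: 0.6
```

```bash
python3 -c "
from seg import *
togo([565,366.5,400],1.650); print(sense()['tcp_rot'])
m=camera_model('wrist');w=grab_frame('wrist'); np.save('w15.npy',m,allow_pickle=True); cv2.imwrite('pics/w15r.png',w)
# pull tip: walk along the pull's mid-line (z=50) and print brightness
x,y=np.array([.9967,.0816]),np.array([-.0816,.9967])
f0=np.array([651.2,-60.])
for d in range(-74,-40,2):
    q=f0+x*d; u,v=proj(m,'wrist',np.array([*q,50]))
    print(d,int(w[int(round(v)),int(round(u))].mean()),end=' ; ')
print()
boards(w,m,22)"
```

```text
clock 32.6 eef [612.9 -61.9 359.7] jaw dir 1.65 q6 -1.74 F [-0.1 -0.  -0.3] op 0.6
shift [ 15.4 430.5 -42.7] turn 0.0001
[-3.13471619 -0.03768115 -3.0625405 ]
-74 162 ; -72 162 ; -70 143 ; -68 99 ; -66 0 ; -64 2 ; -62 3 ; -60 3 ; -58 6 ; -56 9 ; -54 7 ; -52 8 ; -50 9 ; -48 7 ; -46 7 ; -44 8 ; -42 7 ; 
board px [361. 341.] xy 817.7 9.6 size [26.6 31. ] long dir -1.471 jaw 0.1
board px [354. 228.] xy 651.1 -19.8 size [ 7.  43.9] long dir -1.47 jaw 0.101
board px [280. 228.] xy 657.7 -100.1 size [ 9.2 44.5] long dir -1.399 jaw 0.172
```

```bash
python3 -c "
from seg import *
L=lambda n: np.load(n,allow_pickle=True).item()
m=L('w14.npy'); print('w14 tip',px(m,'wrist',120+394/2,40+243/2,50).round(1),'front z10',px(m,'wrist',120+310/2,40+355/2,10).round(1),px(m,'wrist',120+480/2,40+355/2,10).round(1))
m=L('w11.npy'); A=lambda u,v,z:px(m,'wrist',120+u/2,40+v/2,z).round(1)
print('w11 tip',A(478,96,50),'front',A(395,208,10),A(560,211,10),'face edge z115',A(430,448,115),'screws z85',A(280,465,85),A(661,460,85))
m=L('w15.npy'); w=cv2.imread('pics/w15r.png'); x,y=np.array([.9967,.0816]),np.array([-.0816,.9967]); f0=np.array([651.2,-60.])
for s,z in((-50,115),(50,115),(-50,10),(50,10)):
    print(s,z,[(d,int(w[tuple(np.round(proj(m,'wrist',np.array([*(f0+x*d+y*s),z]))[::-1]).astype(int))].mean())) for d in range(-24,16,2)])
cv2.imwrite('pics/w15.png',crop(w,215,140,415,290,4))
"
```

```text
w14 tip [459.6 -76.4  50. ] front z10 [ 528.5 -114.1   10. ] [521.  -27.3  10. ]
w11 tip [468.7 -78.2  50. ] front [ 530.  -111.1   10. ] [522.7 -22.2  10. ] face edge z115 [610.8 -89.3 115. ] screws z85 [ 644.7 -156.3   85. ] [629.7  32.2  85. ]
-50 115 [(-24, 45), (-22, 47), (-20, 46), (-18, 41), (-16, 38), (-14, 37), (-12, 38), (-10, 38), (-8, 38), (-6, 37), (-4, 38), (-2, 27), (0, 9), (2, 6), (4, 4), (6, 3), (8, 4), (10, 2), (12, 5), (14, 3)]
50 115 [(-24, 45), (-22, 45), (-20, 46), (-18, 41), (-16, 39), (-14, 38), (-12, 39), (-10, 38), (-8, 38), (-6, 37), (-4, 38), (-2, 38), (0, 40), (2, 21), (4, 3), (6, 3), (8, 5), (10, 4), (12, 3), (14, 3)]
-50 10 [(-24, 95), (-22, 101), (-20, 100), (-18, 73), (-16, 71), (-14, 151), (-12, 143), (-10, 134), (-8, 137), (-6, 145), (-4, 127), (-2, 0), (0, 6), (2, 4), (4, 15), (6, 36), (8, 36), (10, 43), (12, 23), (14, 21)]
50 10 [(-24, 99), (-22, 92), (-20, 92), (-18, 76), (-16, 79), (-14, 78), (-12, 75), (-10, 78), (-8, 82), (-6, 82), (-4, 66), (-2, 0), (0, 2), (2, 4), (4, 13), (6, 38), (8, 39), (10, 48), (12, 23), (14, 20)]
```

View pics/w15.png

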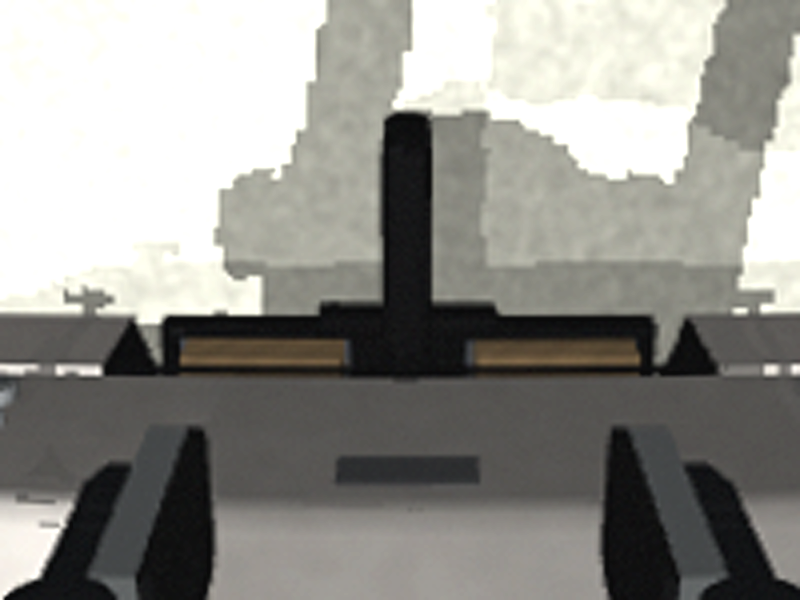

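```bash
cat >> h.py <<'E'
def gp(pos,rpy): return np.array(pos)+Ro.from_euler("xyz",rpy).as_matrix()@[0,0,155]
def togoG(G,yaw):
    s=sense(); R=Ro.from_euler("xyz",s["tcp_rot"]).as_matrix()
    togo(np.array(G)-R@[0,0,155],yaw); print("rpy",s["tcp_rot"].round(4),"gp",gp(s["eef_pos"],s["tcp_rot"]).round(1),"goal",np.round(G,1))
SET=gp([565,366.7,275.2],[-3.138,.004,-3.06]); HUNG=gp([617.1,-63,284.1],[-3.136,.009,-3.062]); OUT=gp([591.1,-64.6,303.9],[-3.137,.005,-3.062])
E
python3 -c "
from h import *
print(SET,HUNG,OUT); togoG(SET+[0,0,100],1.651)"
```

```text
[565.66331702 366.19552335 120.20224029] [618.55946576 -63.75320115 129.10870138] [591.92913405 -65.24798689 148.90357214]
clock 32.65 eef [612.7 -61.9 358.8] jaw dir 1.65 q6 -1.74 F [-0.1  0.2 -0.8] op 0.601
shift [  7.6 431.4 -18.9] turn -0.0008
rpy [-3.1349 -0.039  -3.0625] gp [606.7 -63.4 203.9] goal [565.7 366.2 220.2]
```

Call:
step_arm([
  [[0,20,-30],0,0.6],
  [[1,45,0],0,0.6],
  [[1,50,0],0,0.6],
  [[1,50,0],0,0.6],
  [[1,50,0],0,0.6],
  [[1,50,0],0,0.6],
  [[1,50,0],0,0.6],
  [[1,50,0],0,0.6],
  [[1,40,0],0,0.6],
  [[0,15,0],0,0.6],
  [[0,0,0],0,0.6],
])

```text
clock: 34.02
eef_pos: [568.5, 367.5, 363.8]
tcp_rot: [-3.128, -0.065, -3.065]
contact_force: [-0.0, -1.1, -0.1]
opening: 0.602
```

```bash
python3 -c "
from h import *
togoG(SET,1.651)"
```

```text
clock 34.02 eef [568.5 367.5 363.8] jaw dir 1.648 q6 -1.09 F [-0.  -1.1 -0.1] op 0.602
shift [-12.8   2.3  88.3] turn -0.0029
rpy [-3.1277 -0.0646 -3.0652] gp [558.6 364.6 209.1] goal [565.7 366.2 120.2]
```

Call:
step_arm([
  [[0,0,-25],0,0.6],
  [[0,0,-25],0,0.6],
  [[0,0,-25],0,0.6],
  [[0,0,-25],0,0.6],
  [[0,0,-25],0,0.6],
  [[0,0,-25],0,0.6],
  [[0,0,0],0,0.6],
  [[0,0,0],0,0.6],
])

```text
clock: 35.02
eef_pos: [581.5, 357.7, 510.3]
tcp_rot: [-3.118, -0.074, -3.076]
contact_force: [0.4, 0.4, -0.3]
opening: 0.6
```

Call:
step_arm([
  [[0,0,50],0,0.6],
  [[0,0,50],0,0.6],
  [[0,0,50],0,0.6],
  [[0,0,0],0,0.6],
  [[0,0,0],0,0.6],
])

```text
clock: 35.65
eef_pos: [569.9, 350.5, 353.8]
tcp_rot: [-3.116, -0.078, -3.078]
contact_force: [0.5, 0.0, 0.8]
opening: 0.601
```

Call:
step_arm([
  [[0,0,0],0,0.6],
  [[0,0,0],0,0.6],
  [[0,0,0],0,0.6],
  [[0,0,0],0,0.6],
  [[0,0,0],0,0.6],
  [[0,0,0],0,0.6],
  [[0,0,0],0,0.6],
  [[0,0,0],0,0.6],
])

```text
clock: 36.65
eef_pos: [571.3, 351.2, 359.4]
tcp_rot: [-3.12, -0.07, -3.078]
contact_force: [-0.5, 0.3, -0.9]
opening: 0.597
```

Call:
step_arm([
  [[10,0,0],0,0.6],
  [[20,0,0],0,0.6],
  [[20,0,0],0,0.6],
  [[20,0,0],0,0.6],
  [[20,0,0],0,0.6],
  [[20,0,0],0,0.6],
  [[10,0,0],0,0.6],
  [[0,0,0],0,0.6],
])

```text
clock: 37.65
eef_pos: [444.5, 342.6, 368.0]
tcp_rot: [-3.119, -0.072, -3.078]
contact_force: [1.1, 0.3, 0.3]
opening: 0.596
```

Call:
step_arm([
  [[0,-10,0],0,0.6],
  [[0,-20,0],0,0.6],
  [[0,-20,0],0,0.6],
  [[0,-20,0],0,0.6],
  [[0,-20,0],0,0.6],
  [[0,-20,0],0,0.6],
  [[0,-10,0],0,0.6],
  [[0,0,0],0,0.6],
])

```text
clock: 38.65
eef_pos: [454.2, 212.5, 370.9]
tcp_rot: [-3.119, -0.071, -3.081]
contact_force: [-0.1, 0.7, 0.2]
opening: 0.598
```

Call:
step_arm([
  [[-20,10,0],0,0.6],
  [[-25,25,0],0,0.6],
  [[-25,25,0],0,0.6],
  [[-25,25,0],0,0.6],
  [[-20,25,0],0,0.6],
  [[0,25,0],0,0.6],
  [[0,15,0],0,0.6],
  [[0,0,0],0,0.6],
  [[0,0,0],0,0.6],
  [[0,0,0],0,0.6],
  [[0,0,0],0,0.6],
  [[0,0,0],0,0.6],
  [[0,0,0],0,0.6],
  [[0,0,0],0,0.6],
  [[0,0,0],0,0.6],
  [[0,0,0],0,0.6],
  [[0,0,0],0,0.6],
  [[0,0,0],0,0.6],
  [[0,0,0],0,0.6],
  [[0,0,0],0,0.6],
])

```text
clock: 41.15
eef_pos: [560.2, 374.9, 359.0]
tcp_rot: [-3.119, -0.072, -3.081]
contact_force: [-0.2, -0.7, -0.8]
opening: 0.603
```

Call:
step_arm([
  [[0,0,1],0,0.6],
  [[0,0,1],0,0.6],
  [[0,0,1],0,0.6],
  [[0,0,1],0,0.6],
  [[0,0,1],0,0.6],
  [[0,0,1],0,0.6],
  [[0,0,1],0,0.6],
  [[0,0,1],0,0.6],
  [[0,0,1],0,0.6],
  [[0,0,1],0,0.6],
  [[0,0,1],0,0.6],
  [[0,0,1],0,0.6],
  [[0,0,1],0,0.6],
  [[0,0,1],0,0.6],
  [[0,0,1],0,0.6],
  [[0,0,1],0,0.6],
  [[0,0,1],0,0.6],
  [[0,0,1],0,0.6],
  [[0,0,1],0,0.6],
  [[0,0,1],0,0.6],
])

```text
clock: 43.65
eef_pos: [558.7, 374.3, 337.6]
tcp_rot: [-3.119, -0.072, -3.081]
contact_force: [-0.2, 0.8, -0.7]
opening: 0.602
```

Call:
step_arm([
  [[0,0,-20],0,0.6],
  [[0,0,-20],0,0.6],
  [[0,0,-20],0,0.6],
  [[0,0,-20],0,0.6],
  [[0,0,-20],0,0.6],
  [[0,0,-20],0,0.6],
  [[0,0,-20],0,0.6],
  [[0,0,-20],0,0.6],
  [[0,0,-20],0,0.6],
  [[0,0,-20],0,0.6],
  [[0,0,-20],0,0.6],
  [[0,0,-10],0,0.6],
])

```text
clock: 45.15
eef_pos: [573.9, 379.4, 593.2]
tcp_rot: [-3.126, -0.06, -3.081]
contact_force: [-0.1, 1.0, 0.9]
opening: 0.603
```

Call:
step_arm([
  [[0,0,60],0,0.6],
  [[0,0,60],0,0.6],
  [[0,0,50],0,0.6],
  [[0,0,14],0,0.6],
  [[0,0,3],0,0.6],
  [[0,0,0],0,0.6],
  [[0,0,0],0,0.6],
  [[0,0,0],0,0.6],
])

```text
clock: 46.15
eef_pos: [565.1, 377.2, 414.3]
tcp_rot: [-3.134, -0.045, -3.08]
contact_force: [-0.1, -0.3, 0.3]
opening: 0.601
```

Call:
step_arm([
  [[0,0,-20],0,0.6],
  [[0,0,-20],0,0.6],
  [[0,0,-20],0,0.6],
  [[0,0,-20],0,0.6],
  [[0,0,-20],0,0.6],
  [[0,0,-20],0,0.6],
  [[0,0,-20],0,0.6],
  [[0,0,-20],0,0.6],
  [[0,0,-20],0,0.6],
  [[0,0,-10],0,0.6],
])

```text
clock: 47.4
eef_pos: [572.8, 378.4, 617.7]
tcp_rot: [-3.139, -0.037, -3.08]
contact_force: [-0.6, 0.3, -0.0]
opening: 0.602
```

Call:
step_arm([
  [[0,0,60],0,0.6],
  [[0,0,60],0,0.6],
  [[0,0,50],0,0.6],
  [[0,0,14],0,0.6],
  [[0,0,3],0,0.6],
  [[0,0,0],0,0.6],
  [[0,0,0],0,0.6],
  [[0,0,0],0,0.6],
])

```text
clock: 48.4
eef_pos: [568.0, 378.7, 435.9]
tcp_rot: [3.136, -0.023, -3.08]
contact_force: [-0.1, 0.3, 0.1]
opening: 0.603
```

Call:
step_arm([
  [[0,0,-20],0,0.6],
  [[0,0,-20],0,0.6],
  [[0,0,-20],0,0.6],
  [[0,0,-20],0,0.6],
  [[0,0,-20],0,0.6],
  [[0,0,-20],0,0.6],
  [[0,0,-20],0,0.6],
  [[0,0,-20],0,0.6],
  [[0,0,-10],0,0.6],
])

```text
clock: 49.52
eef_pos: [571.2, 377.4, 618.3]
tcp_rot: [3.132, -0.015, -3.08]
contact_force: [-0.2, 0.3, -0.7]
opening: 0.601
```

Call:
step_arm([
  [[0,0,60],0,0.6],
  [[0,0,60],0,0.6],
  [[0,0,50],0,0.6],
  [[0,0,14],0,0.6],
  [[0,0,3],0,0.6],
  [[0,0,0],0,0.6],
  [[0,0,0],0,0.6],
  [[0,0,0],0,0.6],
])

```text
clock: 50.52
eef_pos: [570.3, 380.3, 436.8]
tcp_rot: [3.124, -0.002, -3.08]
contact_force: [-0.3, 0.6, -0.3]
opening: 0.603
```

```bash
python3 -c "
from h import *
togoG(SET,1.651)"
```

```text
clock 50.52 eef [570.3 380.3 436.8] jaw dir 1.632 q6 -1.06 F [-0.3  0.6 -0.3] op 0.603
shift [  5.  -19.3 161.3] turn -0.0189
rpy [ 3.1241e+00 -1.7000e-03 -3.0802e+00] gp [569.9 383.  281.8] goal [565.7 366.2 120.2]
```

Call:
step_arm([
  [[0,-30,0],0,0.6],
  [[0,-55,0],0,0.6],
  [[0,-55,0],0,0.6],
  [[0,-55,0],0,0.6],
  [[0,-55,0],0,0.6],
  [[0,-55,0],0,0.6],
  [[0,-55,0],0,0.6],
  [[0,-55,0],0,0.6],
  [[0,-55,0],0,0.6],
  [[0,-55,0],0,0.6],
  [[0,-55,0],0,0.6],
  [[0,-20,0],0,0.6],
  [[0,0,0],0,0.6],
  [[0,0,0],0,0.6],
])

```text
clock: 52.28
eef_pos: [610.7, -235.0, 436.9]
tcp_rot: [3.123, 0.02, -3.078]
contact_force: [-0.3, -0.0, 0.5]
opening: 0.598
```

Call:
step_arm([
  [[0,0,-20],0,0.6],
  [[0,0,-20],0,0.6],
  [[0,0,-20],0,0.6],
  [[0,0,-20],0,0.6],
  [[0,0,-20],0,0.6],
  [[0,0,-20],0,0.6],
  [[0,0,-20],0,0.6],
  [[0,0,-20],0,0.6],
  [[0,0,-10],0,0.6],
])

```text
clock: 53.4
eef_pos: [608.5, -221.3, 613.0]
tcp_rot: [3.119, 0.019, -3.06]
contact_force: [0.5, -0.1, 0.3]
opening: 0.597
```

Call:
step_arm([
  [[0,0,60],0,0.6],
  [[0,0,60],0,0.6],
  [[0,0,50],0,0.6],
  [[0,0,14],0,0.6],
  [[0,0,3],0,0.6],
  [[0,0,0],0,0.6],
  [[0,0,0],0,0.6],
  [[0,0,0],0,0.6],
])

```text
clock: 54.4
eef_pos: [614.2, -211.9, 429.7]
tcp_rot: [3.123, 0.03, -3.054]
contact_force: [0.3, 0.5, 0.0]
opening: 0.595
```

Call:
step_arm([
  [[0,20,0],0,0.6],
  [[1,45,0],0,0.6],
  [[1,50,0],0,0.6],
  [[1,50,0],0,0.6],
  [[1,50,0],0,0.6],
  [[1,50,0],0,0.6],
  [[1,50,0],0,0.6],
  [[1,50,0],0,0.6],
  [[1,50,0],0,0.6],
  [[1,50,0],0,0.6],
  [[1,50,0],0,0.6],
  [[1,40,0],0,0.6],
  [[0,15,0],0,0.6],
  [[0,0,0],0,0.6],
  [[0,0,0],0,0.6],
  [[0,0,0],0,0.6],
])

```text
clock: 56.4
eef_pos: [543.7, 380.4, 447.2]
tcp_rot: [3.12, 0.039, -3.055]
contact_force: [0.9, 0.5, -0.4]
opening: 0.599
```

```bash
python3 -c "
from h import *
togoG(SET,1.651)"
```

```text
clock 56.4 eef [543.7 380.4 447.2] jaw dir 1.659 q6 -1.05 F [ 0.9  0.5 -0.4] op 0.599
shift [ -8.  -23.2 172.1] turn 0.0076
rpy [ 3.1195  0.0386 -3.0547] gp [549.4 384.3 292.4] goal [565.7 366.2 120.2]
```

Call:
step_arm([
  [[0,0,-60],0,0.6],
  [[0,0,-60],0,0.6],
  [[0,0,-60],0,0.6],
  [[0,0,0],0,0.6],
  [[0,0,0],0,0.6],
  [[0,0,0],0,0.6],
])

```text
clock: 57.15
eef_pos: [538.7, 369.6, 630.2]
tcp_rot: [3.122, 0.035, -3.062]
contact_force: [1.0, 0.0, 0.3]
opening: 0.6
```

Call:
step_arm([
  [[0,0,20],0,0.6],
  [[0,0,20],0,0.6],
  [[0,0,20],0,0.6],
  [[0,0,20],0,0.6],
  [[0,0,20],0,0.6],
  [[0,0,20],0,0.6],
  [[0,0,20],0,0.6],
  [[0,0,20],0,0.6],
  [[0,0,20],0,0.6],
  [[0,0,10],0,0.6],
  [[0,0,0],0,0.6],
])

```text
clock: 58.52
eef_pos: [542.0, 369.4, 416.7]
tcp_rot: [3.136, 0.012, -3.064]
contact_force: [-0.6, -0.0, 0.1]
opening: 0.599
```

```bash
python3 -c "
from h import *
togoG(SET,1.651)"
```

```text
clock 58.52 eef [542.  369.4 416.7] jaw dir 1.648 q6 -1.05 F [-0.6 -0.   0.1] op 0.599
shift [-19.7  -6.7 141.7] turn -0.0027
rpy [ 3.1361  0.0122 -3.0641] gp [543.8 370.4 261.7] goal [565.7 366.2 120.2]
```

Call:
step_arm([
  [[-10,-3,0],-0.003,0.6],
  [[-10,-3,10],0,0.6],
  [[0,0,15],0,0.6],
  [[0,0,15],0,0.6],
  [[0,0,15],0,0.6],
  [[0,0,15],0,0.6],
  [[0,0,10],0,0.6],
  [[0,0,0],0,0.6],
  [[0,0,0],0,0.6],
])

```text
clock: 59.65
eef_pos: [565.2, 365.4, 332.0]
tcp_rot: [3.136, 0.013, -3.061]
contact_force: [0.3, 0.1, -0.1]
opening: 0.6
```

```bash
python3 -c "
from h import *
togoG(SET,1.651)"
```

```text
clock 59.65 eef [565.2 365.4 332. ] jaw dir 1.652 q6 -1.08 F [ 0.3  0.1 -0.1] op 0.6
shift [ 2.2 -0.5 56.8] turn 0.0005
rpy [ 3.1356  0.0131 -3.0609] gp [567.1 366.5 177. ] goal [565.7 366.2 120.2]
```

Call:
step_arm([
  [[2,-0.5,10],0,0.6],
  [[0,0,15],0,0.6],
  [[0,0,15],0,0.6],
  [[0,0,10],0,0.6],
  [[0,0,5],0,0.6],
  [[0,0,0],0,0.6],
  [[0,0,0],0,0.6],
])

```text
clock: 60.52
eef_pos: [564.0, 365.3, 273.5]
tcp_rot: [3.135, 0.014, -3.061]
contact_force: [0.7, -0.6, 0.8]
opening: 0.6
```

```bash
python3 -c "
from h import *
togoG(SET,1.651)"
```

```text
clock 60.52 eef [564.  365.3 273.5] jaw dir 1.652 q6 -1.08 F [ 0.7 -0.6  0.8] op 0.6
shift [ 0.4 -0.2 -1.7] turn 0.0005
rpy [ 3.1352  0.0137 -3.0609] gp [566.1 366.4 118.5] goal [565.7 366.2 120.2]
```

Call:
step_arm([
  [[0.4,0,-2],0,0.6],
  [[0,0,0],0,0.6],
  [[0,0,0],0,0],
  [[0,0,0],0,0],
  [[0,0,0],0,0],
  [[0,0,0],0,0],
  [[0,0,0],0,0],
], force=100)

```text
clock: 61.4
eef_pos: [564.0, 365.5, 277.4]
tcp_rot: [3.134, 0.016, -3.061]
contact_force: [-0.0, -0.2, 1.6]
opening: 0.121
```

```bash
python3 -c "
from h import *
togoG(SET,1.651)"
```

```text
clock 61.4 eef [564.  365.5 277.4] jaw dir 1.652 q6 -1.08 F [-0.  -0.2  1.6] op 0.121
shift [ 0.8 -0.7  2.2] turn 0.0007
rpy [ 3.1341  0.0162 -3.0608] gp [566.4 366.9 122.4] goal [565.7 366.2 120.2]
```

Call:
step_arm([
  [[0,0,-10],0,0],
  [[0,0,-15],0,0],
  [[0,0,-15],0,0],
  [[0,0,-10],0,0],
  [[0,-10,0],0,0],
  [[1,-20,0],0,0],
  [[1,-20,0],0,0],
  [[1,-20,0],0,0],
  [[1,-20,0],0,0],
  [[1,-20,0],0,0],
  [[1,-20,0],0,0],
  [[1,-20,0],0,0],
  [[1,-20,0],0,0],
  [[1,-20,0],0,0],
  [[1,-20,0],0,0],
  [[1,-20,0],0,0],
  [[1,-20,0],0,0],
  [[1,-20,0],0,0],
  [[1,-20,0],0,0],
  [[1,-20,0],0,0],
])

```text
clock: 63.9
eef_pos: [573.0, 32.1, 327.6]
tcp_rot: [3.136, 0.015, -3.061]
contact_force: [-0.3, 0.3, -1.0]
opening: 0.117
```

```bash
python3 -c "
from h import *
togoG([580,-66,170],1.651)"
```

```text
clock 63.9 eef [573.   32.1 327.6] jaw dir 1.652 q6 -1.6 F [-0.3  0.3 -1. ] op 0.117
shift [  3.3 -99.3   2. ] turn 0.0006
rpy [ 3.1357  0.0147 -3.0609] gp [575.2  33.2 172.6] goal [580 -66 170]
```

```bash
cat > tm.py <<'E'
from h import *
def tm(w):
    a=cv2.Canny(cv2.imread("pics/w3.png"),60,160); b=cv2.Canny(crop(w,160,100,480,340,2.4),60,160)
    k=np.ones((3,3)); a=cv2.dilate(a,k); b=cv2.dilate(b,k)
    for n,(x0,y0,x1,y1) in {"frontL":(40,120,330,200),"frontR":(430,120,720,200),"flL":(0,310,80,440),"flR":(670,310,766,440)}.items():
        pad=30; bx=max(x0-pad,0); by=max(y0-pad,0)
        r=cv2.matchTemplate(b[by:y1+pad,bx:x1+pad],a[y0:y1,x0:x1],cv2.TM_CCOEFF_NORMED)
        _,s,_,l=cv2.minMaxLoc(r); print(n,"score",round(s,2),"shift crop px",l[0]+bx-x0,l[1]+by-y0)
E
python3 -c "
from tm import *
w=grab_frame('wrist'); cv2.imwrite('pics/w16r.png',w); tm(w)"
```

```text
frontL score 0.48 shift crop px -8 0
frontR score 0.52 shift crop px 5 0
flL score 0.42 shift crop px 0 -10
flR score 0.56 shift crop px -4 -7
```

```bash
python3 -c "
from tm import *
A=cv2.imread('pics/w3.png',0); B=crop(cv2.imread('pics/w16r.png'),160,100,480,340,2.4); B=cv2.cvtColor(B,cv2.COLOR_BGR2GRAY)
for n,I in(('w3',A),('new',B)):
    for r in (160,170,180,184):
        d=(I[r]>60)&(I[r]<110); x=np.flatnonzero(cv2.morphologyEx(d.astype(np.uint8)[None],cv2.MORPH_OPEN,np.ones((1,9)))[0]); print(n,r,x.min() if x.size else None,x.max() if x.size else None,x.size)
    for c in (250,480,560,600): print(n,'col',c,I[100:230:5,c].tolist())
"
```

```text
w3 160 102 652 551
w3 170 83 670 588
w3 180 66 689 624
w3 184 58 696 279
w3 col 250 [253, 253, 253, 255, 167, 144, 90, 90, 91, 92, 90, 90, 87, 91, 90, 90, 87, 143, 177, 190, 175, 169, 169, 168, 166, 166]
w3 col 480 [254, 255, 255, 254, 158, 146, 91, 93, 93, 93, 91, 93, 90, 90, 90, 92, 90, 212, 255, 255, 255, 252, 252, 249, 245, 245]
w3 col 560 [254, 254, 255, 255, 235, 155, 94, 94, 93, 96, 91, 93, 90, 91, 91, 93, 93, 162, 255, 249, 251, 250, 251, 245, 243, 242]
w3 col 600 [154, 153, 155, 155, 155, 150, 114, 93, 96, 93, 92, 94, 93, 93, 90, 90, 91, 119, 255, 255, 255, 248, 250, 246, 241, 240]
new 160 92 660 569
new 170 78 674 597
new 180 62 690 629
new 184 56 696 299
new col 250 [193, 156, 160, 151, 87, 90, 91, 93, 94, 93, 94, 91, 94, 94, 93, 94, 94, 138, 172, 187, 176, 170, 171, 169, 167, 170]
new col 480 [180, 151, 150, 142, 94, 99, 99, 99, 98, 99, 101, 98, 98, 93, 94, 96, 93, 202, 255, 255, 249, 251, 251, 249, 244, 245]
new col 560 [143, 150, 151, 164, 96, 99, 101, 102, 100, 98, 99, 98, 98, 94, 101, 101, 99, 158, 255, 255, 246, 251, 251, 245, 245, 242]
new col 600 [255, 255, 254, 255, 197, 88, 95, 96, 94, 94, 96, 96, 98, 97, 102, 94, 93, 118, 255, 255, 247, 251, 251, 245, 243, 242]
```

Call:
step_arm([
  [[0.7,-20,4],0,0],
  [[0.7,-20,4],0,0],
  [[0.7,-20,4],0,0],
  [[0.7,-20,4],0,0],
  [[0.5,-14,3],0,0],
  [[0,0,0],0,0],
  [[0,0,0],0,0],
])

```text
clock: 64.82
eef_pos: [578.4, -69.6, 308.5]
tcp_rot: [3.135, 0.018, -3.063]
contact_force: [-0.7, -0.4, -3.0]
opening: 0.118
```

```bash
python3 -c "
from h import *
togoG(OUT+[0,0,1.1],1.650)"
```

```text
clock 64.83 eef [578.4 -69.6 308.5] jaw dir 1.649 q6 -1.78 F [-0.7 -0.4 -3. ] op 0.118
shift [-11.    2.3   3.8] turn -0.0009
rpy [ 3.1348  0.0176 -3.0634] gp [581.1 -68.4 153.6] goal [591.9 -65.2 150. ]
```

Call:
step_arm([
  [[-5,1.5,2],-0.001,0],
  [[-5,1,2],0,0],
  [[0,0,0],0,0],
  [[0,0,0],0,0],
])

```text
clock: 65.32
eef_pos: [589.3, -64.4, 304.6]
tcp_rot: [3.135, 0.018, -3.06]
contact_force: [0.2, -0.3, -2.4]
opening: 0.119
```

```bash
python3 -c "
from h import *
togoG(HUNG+[-1,0,21],1.650)
m=camera_model('wrist'); w=grab_frame('wrist'); cv2.imwrite('pics/w17r.png',w)
B=cv2.cvtColor(crop(w,160,100,480,340,2.4),cv2.COLOR_BGR2GRAY); A=cv2.imread('pics/w3.png',0)
for r in (395,385,375,365):
  print(r,'w3',A[r,0:80:4].tolist(),A[r,680:768:4].tolist()); print(r,'nw',B[r,0:80:4].tolist(),B[r,680:768:4].tolist())"
```

```text
clock 65.33 eef [589.3 -64.4 304.6] jaw dir 1.652 q6 -1.77 F [ 0.2 -0.3 -2.4] op 0.119
shift [-25.4  -2.7  -0.1] turn 0.0023
rpy [ 3.1346  0.018  -3.0602] gp [592.  -63.1 149.6] goal [617.6 -63.8 150.1]
395 w3 [95, 93, 91, 93, 91, 86, 90, 90, 85, 85, 98, 251, 255, 221, 189, 106, 86, 93, 83, 174] [94, 86, 90, 81, 93, 164, 207, 249, 163, 82, 82, 90, 88, 90, 91, 91, 93, 91, 89, 88, 90, 91]
395 nw [100, 96, 96, 99, 98, 101, 100, 101, 99, 101, 94, 94, 99, 101, 99, 102, 101, 103, 100, 102] [97, 94, 96, 96, 99, 99, 99, 99, 99, 99, 99, 99, 100, 98, 98, 99, 98, 98, 96, 91, 91, 93]
385 w3 [90, 90, 93, 94, 90, 91, 91, 90, 90, 91, 85, 83, 96, 101, 100, 100, 98, 94, 86, 255] [116, 88, 95, 100, 98, 100, 100, 90, 80, 93, 91, 90, 90, 90, 91, 91, 86, 88, 90, 91, 88, 75]
385 nw [96, 101, 98, 95, 96, 94, 90, 93, 94, 86, 79, 126, 222, 192, 184, 149, 94, 95, 96, 142] [96, 96, 131, 246, 241, 250, 235, 103, 81, 86, 90, 91, 94, 91, 95, 99, 97, 88, 91, 101, 98, 88]
375 w3 [85, 90, 90, 91, 94, 93, 90, 90, 90, 91, 90, 83, 253, 255, 101, 100, 101, 100, 182, 255] [129, 101, 101, 98, 98, 104, 255, 112, 86, 91, 91, 90, 93, 93, 88, 88, 91, 93, 86, 109, 255, 255]
375 nw [98, 95, 98, 100, 98, 95, 96, 98, 91, 93, 94, 85, 81, 119, 107, 100, 97, 100, 73, 251] [97, 104, 104, 99, 169, 233, 81, 85, 91, 91, 94, 93, 96, 98, 96, 94, 96, 99, 96, 82, 208, 255]
365 w3 [255, 254, 127, 85, 91, 90, 93, 93, 90, 86, 88, 83, 78, 189, 253, 254, 87, 104, 255, 255] [129, 106, 98, 101, 224, 209, 131, 85, 85, 91, 93, 91, 88, 90, 94, 86, 82, 188, 255, 255, 255, 255]
365 nw [170, 88, 96, 96, 96, 99, 99, 94, 91, 93, 97, 99, 254, 109, 102, 104, 104, 95, 144, 255] [104, 96, 141, 255, 255, 255, 146, 86, 94, 98, 98, 99, 97, 96, 97, 97, 93, 103, 248, 255, 255, 255]
```

Call:
step_arm([
  [[-4,-2.5,0],0.002,0],
  [[0,0,0],0,0],
  [[0,0,0],0,0],
])

```text
clock: 65.75
eef_pos: [593.7, -66.9, 304.8]
tcp_rot: [3.135, 0.018, -3.063]
contact_force: [-0.1, 0.1, -2.8]
opening: 0.124
```

```bash
python3 -c "
from h import *
togoG(HUNG+[-1,0,21],1.650)"
```

```text
clock 65.75 eef [593.7 -66.9 304.8] jaw dir 1.65 q6 -1.78 F [-0.1  0.1 -2.8] op 0.124
shift [-21.2   0.2   0.1] turn -0.0001
rpy [ 3.1346  0.0183 -3.0626] gp [596.4 -65.6 149.9] goal [617.6 -63.8 150.1]
```

Call:
step_arm([
  [[-4,0.2,0],0,0],
  [[-4,0,0],0,0],
  [[-4,0,0],0,0],
])

```text
clock: 66.12
eef_pos: [606.3, -65.8, 305.1]
tcp_rot: [3.135, 0.018, -3.063]
contact_force: [-0.2, 0.4, -2.8]
opening: 0.117
```

Call:
step_arm([
  [[-4,0,0],0,0],
  [[-3,0,0],0,0],
  [[0,0,0],0,0],
])

```text
clock: 66.5
eef_pos: [614.2, -65.1, 305.2]
tcp_rot: [3.135, 0.018, -3.063]
contact_force: [-0.4, -0.0, -2.6]
opening: 0.12
```

```bash
python3 -c "
from h import *
togoG(HUNG+[-1,0,21],1.650)"
```

```text
clock 66.5 eef [614.2 -65.1 305.2] jaw dir 1.65 q6 -1.77 F [-0.4 -0.  -2.6] op 0.12
shift [-0.6 -0.   0.1] turn -0.0001
rpy [ 3.1346  0.0185 -3.0627] gp [617.  -63.8 150.2] goal [617.6 -63.8 150.1]
```

Call:
step_arm([
  [[-2,0,0],0,0],
  [[0,0,0],0,0],
])

```text
clock: 66.75
eef_pos: [616.1, -64.9, 305.1]
tcp_rot: [3.135, 0.018, -3.063]
contact_force: [0.2, 0.4, -2.7]
opening: 0.118
```

Call:
step_arm([
  [[0,0,5],0,0],
  [[0,0,5],0,0],
  [[0,0,3],0,0],
  [[0,0,0],0,0],
])

```text
clock: 67.25
eef_pos: [616.0, -64.8, 290.8]
tcp_rot: [3.134, 0.017, -3.063]
contact_force: [0.3, -0.1, -2.3]
opening: 0.119
```

```bash
python3 -c "
from h import *
togoG(HUNG,1.650)"
```

```text
clock 67.25 eef [616.  -64.8 290.8] jaw dir 1.65 q6 -1.77 F [ 0.3 -0.1 -2.3] op 0.119
shift [ 0.2 -0.3  6.8] turn -0.0002
rpy [ 3.1344  0.0173 -3.0627] gp [618.6 -63.5 135.9] goal [618.6 -63.8 129.1]
```

Call:
step_arm([
  [[0,0,3],0,0],
  [[0,0,2],0,0],
  [[0,0,2],0,0],
])

```text
clock: 67.62
eef_pos: [616.3, -64.7, 286.4]
tcp_rot: [3.135, 0.018, -3.062]
contact_force: [-10.1, 0.6, 23.8]
opening: 0.122
```

Call:
step_arm([
  [[0,0,2],0,0],
  [[0,0,2],0,0],
])

```text
clock: 67.88
eef_pos: [616.2, -64.7, 286.4]
tcp_rot: [3.135, 0.019, -3.062]
contact_force: [-9.0, 0.6, 15.4]
opening: 0.123
```

Call:
step_arm([
  [[0,0,2],0,0],
  [[0,0,2],0,0],
])

```text
clock: 68.12
eef_pos: [616.0, -64.6, 286.4]
tcp_rot: [3.135, 0.019, -3.062]
contact_force: [-8.4, 1.2, 16.6]
opening: 0.12
```

```bash
python3 -c "
from h import *
togoG(HUNG,1.650)"
```

```text
clock 68.12 eef [616.  -64.6 286.4] jaw dir 1.65 q6 -1.77 F [-8.4  1.2 16.6] op 0.12
shift [ 0.5 -0.3  2.3] turn 0.0004
rpy [ 3.1352  0.0194 -3.0621] gp [618.9 -63.4 131.5] goal [618.6 -63.8 129.1]
```

Call:
step_arm([
  [[0,0,-0.5],0,0],
  [[0,0,0],0,0.4],
  [[0,0,0],0,0.6],
  [[0,0,0],0,0.6],
  [[0,0,-5],0,0.6],
  [[0,0,-15],0,0.6],
  [[0,0,-30],0,0.6],
  [[0,0,-40],0,0.6],
  [[0,0,-40],0,0.6],
  [[30,0,-20],0,0.6],
  [[50,30,0],0,0.6],
  [[50,50,0],0,0.6],
  [[50,50,0],0,0.6],
  [[40,50,0],0,0.6],
  [[0,50,0],0,0.6],
  [[0,0,0],0,0.6],
])

```text
clock: 70.12
eef_pos: [383.7, 136.7, 449.6]
tcp_rot: [3.135, 0.037, -3.064]
contact_force: [0.4, -0.6, 0.3]
opening: 0.604
```

```bash
python3 -c "
from h import *
s=sense(); print(s['eef_pos'].round(1),s['contact_force'].round(1))
for n,(x0,y0,x1,y1),cells in (('top',(284,162,358,202),{'cover':(290,166,352,200),'blade':(314,170,328,194),'flL':(278,170,296,180),'flR':(346,166,364,178)}),('scene',(0,0,0,0),{'cover':(312,178,352,240),'blade':(324,182,346,206)})):
    a=cv2.imread(f'pics/{n}0.png'); b=grab_frame(n); cv2.imwrite(f'pics/{n}_end.png',b)
    for k,(p,q,r,t) in cells.items():
        f=lambda im:cv2.resize(cv2.cvtColor(im,cv2.COLOR_BGR2GRAY),None,fx=4,fy=4,interpolation=cv2.INTER_CUBIC)
        T=f(a[q:t,p:r]); S=f(b[q-6:t+6,p-6:r+6]); res=cv2.matchTemplate(S,T,cv2.TM_CCOEFF_NORMED); _,sc,_,l=cv2.minMaxLoc(res)
        print(n,k,'score',round(sc,3),'shift px',(l[0]-24)/4,(l[1]-24)/4)
"
```

```text
[383.7 136.7 449.6] [ 0.4 -0.6  0.3]
top cover score 0.992 shift px 0.0 0.0
top blade score 0.994 shift px 0.0 0.25
top flL score 0.971 shift px 0.0 0.0
top flR score 0.985 shift px 0.0 0.0
scene cover score 0.996 shift px 0.0 0.0
scene blade score 0.996 shift px 0.0 0.0
```

```bash
python3 -c "
from rig import *
print(sign_off())"
```

```text
the job is handed in; nothing more can be done
None
```

The job is handed in after about 70 s of robot time. I saw two boards on the counter and loaded both. The sign-off gave no verdict.

- **Cover off:** I lifted it off the screws and stood it on the counter to the left, then pulled the tray out about 12 cm.
- **Boards:** They lie flat in the two front recesses; a wrist picture before reinsertion showed both seated. Their measured centres agree with the recess points to about 1–2 mm.
- **Tray:** I pushed it in until it stopped moving at about 16 N. Its front edge then measured about 2.5 mm in front of my estimate of the machine face, which is itself only good to about 2 mm. A second reading, on the tip of the pull, put the tray about 7 mm out. I discounted it because the same reading was already about 5 mm off with the tray pulled out, and because the arm had met a firm stop.
- **Cover back on:** It went over both screws without contact and came down to a firm stop at 15–24 N. In the top and scene cameras it matches the starting pictures to within 0.25 px (under 1 mm), and after release the gripper was clear of everything.

I had no separate check of the tray and boards once the cover was back on. I also did not re-measure the card stack, pen cup and ink jar, but the arm never came near them.

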